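# Lay out a stacked tea-for-one set and fetch the jar from its rail rack

### The arm

A 6-joint arm with a two-finger parallel gripper is mounted at the origin on a cart in front of the work surface, level with it; the furniture and walls round the work are solid. World frame = base frame: x ahead of the robot, y to its left, z up, the work surface at z = 0. Lengths are in m, angles in degrees, forces in N, time in s.
With the tool pointing down it reaches from about 0.25 to 0.725 m from the base axis. Payload 9.7 kg.
Tool frame: the origin (TCP) lies midway between the tips of the shut fingers; the grasp point (between the pads) lies 19 mm behind it (bot.pinch_z is the distance from the TCP to the grasp point, in m); z points along the fingers, y is the line along which they close (so a half turn about z gives the same grasp; the last joint's range is limited). The gripper opens to 85 mm and grips with 20 to 120 N. Pads are 22 mm wide; open, the fingers measure 114 mm over their backs; the gripper's body (76 mm by 85 mm) begins 54 mm behind the grasp point. The pads swing forward as they close: fully open they stand 13 mm farther back than shut.
Start: joints at [-75.63, 4.979, 10.078, 95.1, 0, 90], TCP at [0.136, -0.533, 0.231] pointing down, gripper open.
Joint ranges: [-179.16, 179.16], [-48.56, 103.87], [-65.8, 70.77], [-126.05, 130.52], [-82.76, 87.17], [-180, 180]. Speed limits (degrees/s): [127.2, 127.2, 147.25, 180, 180, 180].

### API

Orientations are given as [roll, pitch, yaw] about the fixed x, y, z axes, in that order (R = Rz(yaw) Ry(pitch) Rx(roll)).
In Python, from workcell import sensors, camera, ticket, bot gives the robot as it stands.
- The arm moves only by the shell command python3 -m handwheel 'ROWS' [FORCE]. ROWS is a JSON object of lists of equal length, an entry for each row: "gripper": the opening, from -1 (shut) to 1 (fully open); "slide": the shift along the tool's x, y, z in mm, a list of three; "yaw": the turn about the tool's z in rad. A call has 1 to 8 rows; each row shifts and turns the commanded pose from where the row before left it, along the tool's axes as they then stand; what a row does not reach is not made up. A row lasts 1/12 s, in which the tool goes at most 41.7 mm and 7.16 degrees, less where a joint would pass 70% of its speed; a pose out of reach is approached as far as the arm can. A call is refused whole if a number of a shift passes 41.7 or a number of a turn 0.125, either way. A call with a gripper value outside its range is refused whole. The fingers move at their own pace and stop on an object; FORCE is the grip in N (left out, the last holds). Time passes only in rows, so rows that do not move let the fingers close. It gives the time, the measured TCP pose, the force, the opening and the grip force at its end, in the units of the state.
- sensors.get_obs(): the state, without advancing time (a new reading comes with each control period).
- camera(name): name is "scene" or "side" or "wrist"; returns a dict with "img" (400x640x3 uint8, red, green, blue), "fx", "fy", "cx", "cy" (pixels), "dist" ([k1, k2, p1, p2, k3] as OpenCV has them; the pictures are not rectified), "R" (3x3) and "t" (3): a world point X has camera coordinates R X + t. Camera axes: x right, y down, z forward; pixel columns grow to the right and rows downward; lengths in m; the calibration is good to about 2 mm. A picture is of the moment at which its call begins. There is no depth.
- ticket.job_done(): hands the job in; it is judged then, once.
The state is a dict: "time": time; "q": joint angles; "qd": joint speeds; "joint_efforts": joint torques, N m; "ee_pos": TCP position; "tcp_rot": TCP orientation; "wrist_force": force on the tool from outside, world axes, zero at the start; "torque": the same for the moment, N m; "opening": finger opening in m; "grasp_force": force on a finger pad.
Only numpy, scipy, OpenCV 4.12 (cv2) and the standard library are available. Lean on these libraries where they do the work, as an engineer would, in place of code of your own. Each camera call takes 0.05 s, during which the arm holds its last target. There are 200 camera calls.

### The job

Lay the tea-for-one set on the serving tray: take the stack apart and stand the steel infuser in the small drip dish, the teapot on the round cork trivet and the cup in the well of the saucer, and lift the preserve jar out over the front rail of its rack and stand it on the square wooden coaster. Put each thing in the middle of its place, keep everything upright, and set it down gently rather than dropping it.

Things in the scene. Friction and masses are not known exactly. Their poses are not given: they have to be found in the camera images.
- infuser: Loose perforated steel tea infuser, 77 mm tall, 90 g, hanging in the teapot's mouth at the top of the stack (raise it 42 mm to clear). Origin: centre of its flat underside, z up. Basket 37 mm across up to z = 40 mm; flange 52 mm across at z = 40 to 43.5 mm rests on the pot's mouth; round pale wooden knob 19 mm across at z = 56 to 77 mm, to grip (keep the fingertips above the flange).
- teapot: Loose white teapot without lid, 62 mm tall, 280 g. Origin: centre of its underside, z up. Foot 52 mm across up to z = 8 mm sits inside the cup's rim, so it starts 47 mm above the cup's origin. Body 65 mm across from z = 14 to 36 mm, mouth 53 mm (45 inside). Spout to +y (62 mm from the axis), ring handle to -y (64 mm): grip the body along its x axis.
- cup: Loose white cup, 55 mm tall, 170 g, bottom of the stack, on the counter. Origin: centre of its underside, z up. Foot 44 mm across, body 65 mm at z = 30 mm, rim 66 mm (59 inside). Ring handle to -y, reaching 58 mm from the axis, z = 11 to 51 mm: grip the body along its x axis.
- honey_jar: Loose closed preserve jar with amber contents and a red twist-off lid, 77 mm tall, 330 g, the only jar in the wooden rack. Origin: centre of its underside, z up. Glass body 57 mm across up to about z = 70 mm, lid 51 mm across above that: grip it round the top, along the rack's y axis, and raise it 40 mm to clear the rail.
- saucer: White saucer fixed on the tray, 112 mm across. Origin at the centre of its underside, z up. The flat well in the middle is 5 mm above the origin and about 60 mm across; the rim rises to 13 mm. Place of the cup.
- trivet: Round cork trivet fixed on the tray, 92 mm across, 8 mm thick. Origin at the centre of its underside, z up; its top is 8 mm above. Place of the teapot.
- drip_dish: Small round white dish fixed on the tray, 72 mm across and 20 mm tall. Origin at the centre of its underside, z up. Its inner floor is 5 mm above the origin and about 50 mm across; the mouth is 64 mm across inside. Place of the infuser.
- coaster: Square pale wooden coaster fixed on the tray, 88 x 88 x 8 mm. Origin at the centre of its underside, z up; its top is 8 mm above. Place of the jar.
- jar_rack: Low pale wooden jar rack fixed on the counter, 84 mm deep (x), 184 mm wide (y). Origin: centre of its underside, z up; front faces its own -x. Floor 20 mm above the counter; along the front two steel rods, the upper reaching 57 mm above the counter; ends 40 mm high with front posts of 58 mm, back panel 64 mm. The jar stands in its middle 50 mm of width.
- tray: Dark wooden tray fixed on the counter, 262 mm (x) by 282 mm (y). Origin: centre of its underside, z up. Floor 10 mm above the counter, edge 20 mm, a low brass handle (to 34 mm) at each y edge. The four places stand on it in two rows of two, 130 mm apart in x, 136 mm in y, in any arrangement. Beware of the bag sealer on the right: its raised arm ends near x 0.60, y -0.27 and 0.29 m high.
Mind the look-alikes: they are no part of the job. What is shaped like the infuser but pink is not meant.

How it is judged:
By the outcome, as a careful person would: the job done as asked, in the order asked, and still so for the second after the job is handed in, with the robot touching nothing.
It also fails if it takes over 106 s, if anything falls off the work surface, if the arm or the gripper's body presses on something with over 40 N, if the wrist force passes 120 N, or if a joint passes its speed limit or range.

## Working session

There is one attempt and no reset: what is moved stays moved. The work goes in short steps, Python scripts to look and compute and a shell command to move; the robot and the scene stay as the last step left them, time stands still between calls to the robot, and variables do not carry over. Pictures are saved under pics/ and viewed, at most 14 in all, crops included, and the job is handed in when it is done.

```bash
ls; mkdir -p pics; cat > h.py <<'E'
import numpy as np, cv2
from workcell import sensors, camera, ticket, bot
def snap(name,fn):
    c=camera(name); cv2.imwrite('pics/'+fn+'.png',c['img'][:,:,::-1]); np.save('pics/'+fn+'.npy',c,allow_pickle=True); return c
def load(fn): return np.load('pics/'+fn+'.npy',allow_pickle=True).item()
def K(c): return np.array([[c['fx'],0,c['cx']],[0,c['fy'],c['cy']],[0,0,1]])
def ray(c,uv):
    p=cv2.undistortPoints(np.array([[uv]],float),K(c),np.array(c['dist'],float))[0,0]
    R=np.array(c['R']);t=np.array(c['t'])
    return -R.T@t, R.T@np.array([p[0],p[1],1])
def onz(c,uv,z):
    o,d=ray(c,uv); return o+d*(z-o[2])/d[2]
def proj(c,X):
    r,_=cv2.Rodrigues(np.array(c['R'])); return cv2.projectPoints(np.array(X,float).reshape(-1,1,3),r,np.array(c['t'],float),K(c),np.array(c['dist'],float))[0][:,0]
def tri(c1,a,c2,b):
    o1,d1=ray(c1,a);o2,d2=ray(c2,b)
    s=np.linalg.lstsq(np.c_[d1,-d2],o2-o1,rcond=None)[0]
    p,q=o1+d1*s[0],o2+d2*s[1]; return (p+q)/2,np.linalg.norm(p-q)
E
python3 - <<'E'
from h import *
for n in ('scene','side'):
    c=snap(n,n+'0'); print(n,c['fx'],c['dist'],-np.array(c['R']).T@c['t'])
o=sensors.get_obs();print(o); print(bot.pinch_z)
E
```

```text
pics
scene 487.31266510028365 [-0.06550448  0.          0.          0.          0.        ] [-0.09329446 -1.00221081  1.05259933]
side 490.1782676843678 [-0.12934227  0.          0.          0.          0.        ] [0.42960664 1.19093817 0.71321058]
{'time': 0.1, 'q': array([-7.56312251e+01,  5.00833631e+00,  1.00405459e+01,  9.50999055e+01,
        1.82941932e-03,  9.00011634e+01]), 'qd': array([-0.0677531 , -0.03065149,  0.13370694, -0.0597336 , -0.06286803,
       -0.0178896 ]), 'joint_efforts': array([ 5.87956019e-04, -5.21560407e+01,  4.65655768e+01,  1.59729581e-02,
        1.21895600e-04,  6.86635218e-06]), 'ee_pos': array([ 0.13644867, -0.53260071,  0.23066415]), 'tcp_rot': array([-1.79932304e+02, -1.82804344e-03,  1.43676094e+01]), 'wrist_force': array([-0.82094096,  0.6069161 ,  0.47515897]), 'torque': array([-0.00393908,  0.03833423, -0.016666  ]), 'grasp_force': 0.0, 'opening': 0.08548032334621397}
0.0187
```

View pics/scene0.png

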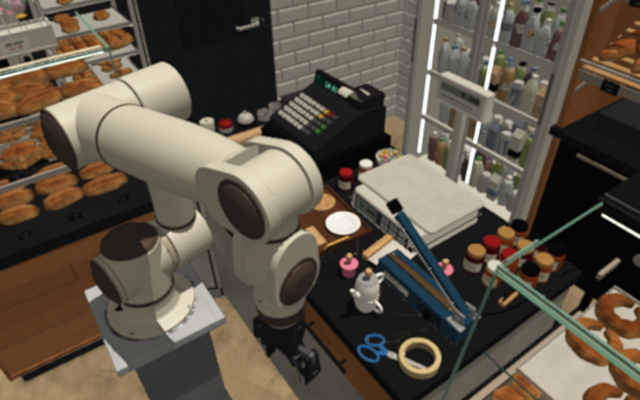

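View pics/side0.png

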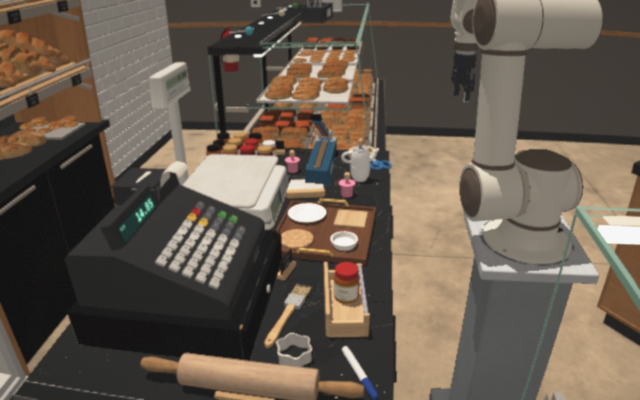

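The scene view shows the stack at about (367,290), a pink look-alike at (348,264), and the blue bag sealer at (430,290). The side view shows the saucer at (307,213), coaster (351,218), trivet (297,238), dish (344,240), the jar in its rack at (346,285) and the stack at (360,162).

```bash
python3 - <<'E'
from h import *
a=load('scene0');b=load('side0')
def blob(c,m,box):
    x0,y0,x1,y1=box; mm=np.zeros(m.shape,np.uint8); mm[y0:y1,x0:x1]=m[y0:y1,x0:x1]*255
    n,l,s,ce=cv2.connectedComponentsWithStats(mm); i=1+np.argmax(s[1:,4]); 
    cnt=cv2.findContours((l==i).astype(np.uint8),0,1)[0][0]
    return ce[i],s[i],cnt
hs=cv2.cvtColor(b['img'],cv2.COLOR_RGB2HSV).astype(int);H,S,V=hs[...,0],hs[...,1],hs[...,2]
white=(S<45)&(V>130)
for n,m,box,z in (('saucer',white,(280,195,332,226),.023),('dish',white,(325,228,362,252),.03),('trivet',(S>60)&(V>140),(276,226,316,247),.018),('coaster',(S>40)&(V>150),(332,208,372,229),.018)):
    ce,s,cnt=blob(b,m,box); e=cv2.fitEllipse(cnt)
    P=np.array([onz(b,p[0],z) for p in cnt]); 
    r=cv2.minAreaRect((P[:,:2]*1000).astype(np.float32))
    print(n,ce,s,'ell',np.round(e[0],1),'world',np.round(onz(b,e[0],z),4),'rect',np.round(r[0],1),np.round(r[1],1),round(r[2],1))
red=((H<8)|(H>172))&(S>130)&(V>70)
ce,s,cnt=blob(b,red,(325,255,370,290));print('lid',ce,s,onz(b,ce,.09))
for nm,c,box in(('st_sc',a,(340,255,395,320)),('jar_si',b,(315,255,380,340)),('st_si',b,(330,140,395,200)),('tray_si',b,(265,190,385,270))):
    x0,y0,x1,y1=box; im=cv2.resize(c['img'][y0:y1,x0:x1],None,fx=6 if 'tray' not in nm else 3,fy=6 if 'tray' not in nm else 3,interpolation=cv2.INTER_CUBIC)
    cv2.imwrite('pics/%s.png'%nm,im[:,:,::-1])
ims=[cv2.imread('pics/%s.png'%n) for n in('st_sc','jar_si','st_si','tray_si')]
def pad(i,w,h): return cv2.copyMakeBorder(cv2.resize(i,None,fx=min(w/i.shape[1],h/i.shape[0]),fy=min(w/i.shape[1],h/i.shape[0]))[:h,:w],0,0,0,0,0)
o=np.zeros((600,800,3),np.uint8)
for k,i in enumerate(ims):
    q=pad(i,400,300); o[(k//2)*300:(k//2)*300+q.shape[0],(k%2)*400:(k%2)*400+q.shape[1]]=q
cv2.imwrite('pics/mos.png',o)
E
```

```text
saucer [306.58263773 212.31552588] [288 203  38  20 599] ell [306.6 212.3] world [ 0.6214 -0.0548  0.023 ] rect [622.  -55.7] [109.3 115.8] 5.7
dish [343.69922879 240.15167095] [331 232  27  18 389] ell [343.7 240.2] world [0.5012 0.0992 0.03  ] rect [500.3  99.3] [68.4 83.9] 5.6
trivet [296.38899804 237.34381139] [281 228  33  19 509] ell [296.3 237.3] world [0.6308 0.0782 0.018 ] rect [630.  75.] [88.  92.9] 5.9
coaster [350.58134921 217.79960317] [334 209  34  19 504] ell [350.7 217.8] world [ 0.4914 -0.0434  0.018 ] rect [492.  -45.1] [96.  89.4] 85.7
lid [346.19023136 270.32647815] [335 261  23  20 389] [0.48047536 0.31746658 0.09      ]
```

View pics/mos.png

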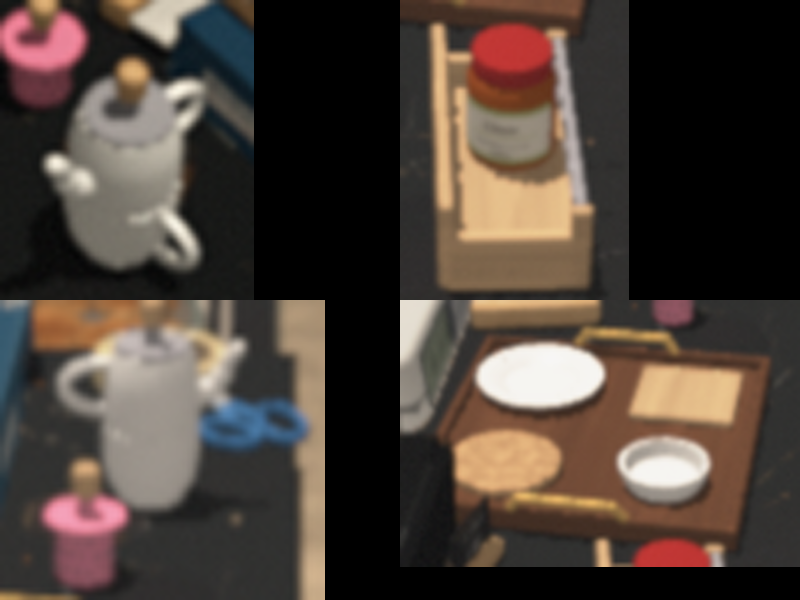

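```bash
python3 - <<'E'
from h import *
a=load('scene0');b=load('side0')
print('knob',tri(a,(368.6,271.3),b,(360.6,142.4)))
f=lambda c,p,n:None
sc=lambda x,y:(340+x/4.615,255+y/4.615); si=lambda x,y:(330+x/5,140+(y-300)/5); jr=lambda x,y:(315+(x-400)/3.53,255+y/3.53)
print('spout tip',tri(a,sc(52,163),b,si(238,347)))
print('pot handle',tri(a,sc(190,100),b,si(72,385)))
print('pink knob',tri(a,sc(42,12),b,si(86,480)))
print('cup hdl far scene z.03',onz(a,sc(195,262),.03))
print('stack bottom',onz(a,sc(120,265),0), onz(b,si(150,510),0))
print('lid top ctr', onz(b,jr(512,45),.097))
print('jar left/right at z .05', onz(b,jr(468,125),.06),onz(b,jr(554,125),.06))
print('rack front posts: ', onz(b,jr(582,207),.058),onz(b,jr(556,34),.058),'back', onz(b,jr(446,208),.064),onz(b,jr(437,27),.064))
# sealer arm end
print(onz(a,(397,205),.29))
w=snap('wrist','w0');print(np.round(w['R'],3),-np.array(w['R']).T@w['t'],w['fx'])
E
```

```text
knob (array([ 0.48083908, -0.35306825,  0.13483082]), np.float64(0.0046523856127880766))
spout tip (array([ 0.42214486, -0.35978152,  0.10848694]), np.float64(0.0017549502911469574))
pot handle (array([ 0.53232891, -0.34939152,  0.08069734]), np.float64(0.00045028186237745305))
pink knob (array([ 0.51503788, -0.22976361,  0.06517507]), np.float64(0.0011792191386221522))
cup hdl far scene z.03 [ 0.48734332 -0.41266655  0.03      ]
stack bottom [ 0.46730008 -0.37144898  0.        ] [ 0.476335   -0.32680823  0.        ]
lid top ctr [0.47941265 0.31761632 0.097     ]
jar left/right at z .05 [0.50320433 0.3518059  0.06      ] [0.45123188 0.34652042 0.06      ]
rack front posts:  [0.43166668 0.41835471 0.058     ] [0.45463206 0.24699888 0.058     ] back [0.50819938 0.43414696 0.064     ] [0.53242798 0.25545853 0.064     ]
[ 0.58444466 -0.32878463  0.29      ]
[[ 0.248 -0.969 -0.001]
 [-0.929 -0.238  0.284]
 [-0.275 -0.069 -0.959]] [ 0.20726866 -0.51545901  0.37350438] 317.1433861860186
```

```bash
python3 -m handwheel '{"gripper":[1,1,1,1,1,1,1,1],"slide":[[30,-7,-12],[30,-7,-12],[30,-7,-12],[30,-7,-12],[30,-7,-12],[30,-7,0],[30,-7,0],[30,-7,0]],"yaw":[0,0,0,0,0,0,0,0]}' 40
python3 -m handwheel '{"gripper":[1,1,1,1,1,1,1,1],"slide":[[20,-3,0],[15,-3,0],[0,0,0],[0,0,0],[0,0,0],[0,0,0],[0,0,0],[0,0,0]],"yaw":[0,0,0.12,0.12,0.12,0.12,0.12,0.12]}'
python3 -m handwheel '{"gripper":[1,1,1,1,1,1,1,1],"slide":[[0,0,0],[0,0,0],[0,0,0],[0,0,0],[0,0,0],[0,0,0],[0,0,0],[0,0,0]],"yaw":[0.12,0.12,0.12,0.12,0.12,0.12,0.12,0.12]}'
python3 - <<'E'
from h import *
w=snap('wrist','w1'); s=snap('scene','scene1'); o=sensors.get_obs(); print(o['ee_pos'],o['tcp_rot'],o['q'],-np.array(w['R']).T@w['t'])
print(proj(w,[(.481,-.353,.146)]))
E
```

```text
time: 0.82
ee_pos: [0.3563, -0.4181, 0.2913]
tcp_rot: [180.0, -0.0, 14.4]
wrist_force: [-0.4, -0.4, -1.3]
opening: 0.0854
grasp_force: 0.0
time: 1.48
ee_pos: [0.3875, -0.4044, 0.291]
tcp_rot: [-180.0, 0.0, -27.2]
wrist_force: [-0.3, -0.1, 0.4]
opening: 0.0856
grasp_force: 0.0
time: 2.15
ee_pos: [0.2453, -0.4912, 0.291]
tcp_rot: [-173.0, 2.0, -67.0]
wrist_force: [0.4, -0.5, 0.6]
opening: 0.0855
grasp_force: 0.0
[ 0.24258098 -0.49230901  0.29085596] [-173.06206606    2.0339821   -67.3078456 ] [-67.36394103   8.59576841  20.50896438 103.95399874   6.93593965
 179.94352663] [ 0.26029823 -0.56925634  0.43020965]
[[ 83.83104561 200.2297324 ]]
```

View pics/w1.png

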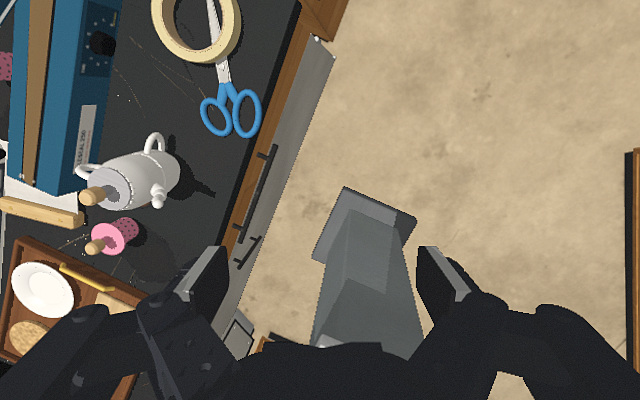

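The wrist turned the wrong way into the last joint's stop (q6 = 180). The picture shows the stack from above at (130,180), the pink decoy at (113,235), the sealer at (60,100) and the saucer at (42,290). I'm turning back to a yaw near 96.

```bash
for i in 1 2 3; do python3 -m handwheel '{"gripper":[1,1,1,1,1,1,1,1],"slide":[[0,0,0],[0,0,0],[0,0,0],[0,0,0],[0,0,0],[0,0,0],[0,0,0],[0,0,0]],"yaw":[-0.12,-0.12,-0.12,-0.12,-0.12,-0.12,-0.12,-0.12]}'; done
python3 - <<'E'
from h import *
w=snap('wrist','w2'); s=snap('scene','scene1'); o=sensors.get_obs(); print(o['ee_pos'],o['tcp_rot'],o['q'],-np.array(w['R']).T@w['t'])
print(proj(w,[(.481,-.353,.146),o['ee_pos']]))
E
```

```text
time: 2.92
ee_pos: [0.247, -0.4903, 0.2912]
tcp_rot: [-174.4, -4.6, -11.8]
wrist_force: [-0.2, -0.2, 0.5]
opening: 0.0856
grasp_force: 0.0
time: 3.58
ee_pos: [0.247, -0.4903, 0.2912]
tcp_rot: [179.4, -7.2, 43.5]
wrist_force: [-0.0, 0.1, -0.7]
opening: 0.0851
grasp_force: 0.0
time: 4.25
ee_pos: [0.247, -0.4903, 0.2912]
tcp_rot: [173.8, -3.7, 98.6]
wrist_force: [-0.1, 0.4, -0.5]
opening: 0.0853
grasp_force: 0.0
[ 0.24691221 -0.49031781  0.2912257 ] [173.78755768  -3.67702913  98.40351202] [-66.86884958   8.55831647  20.51081977 103.92399197   6.94220532
  14.80765276] [ 0.22335328 -0.43110713  0.4375136 ]
[[570.23338619  75.34556518]
 [320.01976614 248.78826402]]
```

View pics/w2.png

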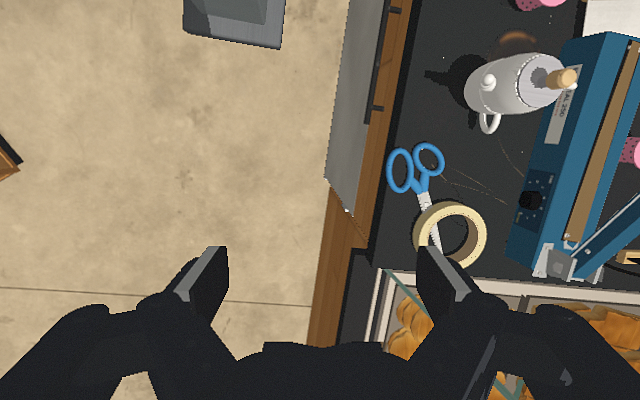

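The picture shows the stack at (530,85) beside the sealer. The stop also left the tool tilted by 7° (q5 = 6.9). Pushing gently against the opposite stop of the last joint should reverse that.

```bash
for i in 1 2 3; do python3 -m handwheel '{"gripper":[1,1,1,1,1,1,1,1],"slide":[[0,0,0],[0,0,0],[0,0,0],[0,0,0],[0,0,0],[0,0,0],[0,0,0],[0,0,0]],"yaw":[-0.12,-0.12,-0.12,-0.12,-0.12,-0.12,-0.12,-0.12]}' >/dev/null; done
S='from h import *
o=sensors.get_obs(); print(np.round(o["ee_pos"],4),np.round(o["tcp_rot"],2),np.round(o["q"],2), "pitcherr",o["q"][3]-90-o["q"][2]+o["q"][1])'; echo "$S">st.py
python3 -m handwheel '{"gripper":[1,1,1,1],"slide":[[0,0,0],[0,0,0],[0,0,0],[0,0,0]],"yaw":[-0.12,-0.12,-0.12,-0.12]}' >/dev/null;python3 st.py
python3 -m handwheel '{"gripper":[1],"slide":[[0,0,0]],"yaw":[-0.12]}' >/dev/null;python3 st.py
python3 -m handwheel '{"gripper":[1],"slide":[[0,0,0]],"yaw":[-0.12]}' >/dev/null;python3 st.py
python3 -m handwheel '{"gripper":[1],"slide":[[0,0,0]],"yaw":[0]}' >/dev/null;python3 st.py
```

```text
[ 0.2468 -0.4904  0.2913] [-173.14    2.25  -69.23] [ -66.89    8.56   20.52  103.93    6.94 -177.64] pitcherr 1.9661852771519186
[ 0.2638 -0.4825  0.2909] [-173.91    1.46  -64.48] [ -64.48    8.2    20.13  103.4     6.09 -180.  ] pitcherr 1.463041166198563
[ 0.2923 -0.4667  0.2908] [-175.21    0.75  -60.73] [ -60.42    7.59   19.53  102.66    4.8  -179.69] pitcherr 0.7259037357204354
[ 0.2966 -0.4637  0.2914] [-175.13    0.69  -60.24] [ -59.92    7.51   19.51  102.66    4.87 -179.67] pitcherr 0.6655137960569801
```

```bash
python3 -m handwheel '{"gripper":[1,1,1],"slide":[[0,0,0],[0,0,0],[0,0,0]],"yaw":[-0.12,-0.12,0]}' >/dev/null;python3 st.py
python3 -m handwheel '{"gripper":[1,1],"slide":[[0,0,0],[0,0,0]],"yaw":[-0.12,0]}' >/dev/null;python3 st.py
```

```text
[ 0.3486 -0.4257  0.2913] [-177.83   -0.24  -52.12] [ -51.81    6.59   18.58  101.74    2.17 -179.69] pitcherr -0.2547033653473152
[ 0.3716 -0.4048  0.2912] [-179.21   -0.45  -48.14] [ -47.85    6.29   18.27  101.52    0.78 -179.71] pitcherr -0.45657454190333
```

```bash
python3 -m handwheel '{"gripper":[1,1],"slide":[[0,0,0],[0,0,0]],"yaw":[-0.08,0]}' >/dev/null;python3 st.py

```

```text
[ 0.3857 -0.3908  0.2912] [179.85  -0.49 -45.55] [-4.5290e+01  6.2000e+00  1.8160e+01  1.0147e+02 -1.5000e-01 -1.7974e+02] pitcherr -0.4924601391274255
```

```bash
for i in 1 2; do python3 -m handwheel '{"gripper":[1,1,1,1,1,1,1,1],"slide":[[0,0,0],[0,0,0],[0,0,0],[0,0,0],[0,0,0],[0,0,0],[0,0,0],[0,0,0]],"yaw":[0.12,0.12,0.12,0.12,0.12,0.12,0.12,0.12]}' >/dev/null; done
python3 -m handwheel '{"gripper":[1,1,1],"slide":[[0,0,0],[0,0,0],[0,0,0]],"yaw":[0.12,0.12,0.06]}' >/dev/null; python3 st.py
python3 - <<'E'
from h import *
w=snap('wrist','w3'); s=snap('scene','scene3'); print(-np.array(w['R']).T@w['t'])
print(proj(w,[(.481,-.353,.146)]))
E
```

```text
[ 0.3837 -0.3928  0.2912] [-179.52    0.18 -173.41] [-45.59   6.21  18.17 101.48  -0.15 -52.18] pitcherr -0.4858478861697284
[ 0.31278637 -0.40045846  0.43384771]
[[351.5984479  273.84382957]]
```

View pics/w3.png

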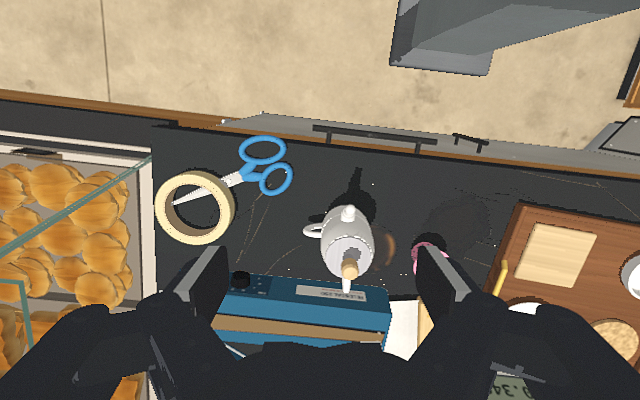

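View pics/scene3.png

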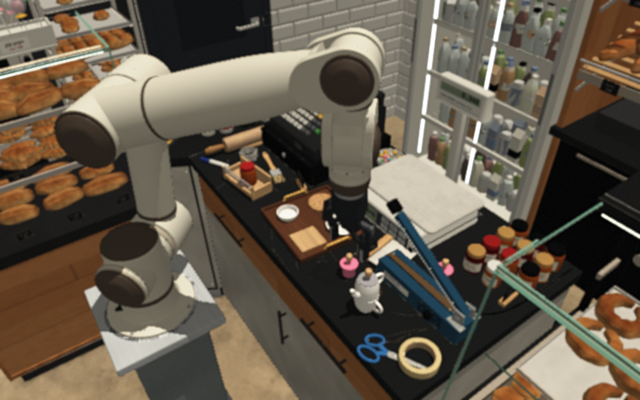

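The wrist view shows the knob at (350,269), flange round it, spout at (348,212), pot handle at (347,287) and cup handle at (312,230). The scene view now also shows the dish (288,212), coaster (309,237) and jar (249,172).

```bash
python3 - <<'E'
from h import *
def blob(m,box):
    x0,y0,x1,y1=box; mm=np.zeros(m.shape,np.uint8); mm[y0:y1,x0:x1]=m[y0:y1,x0:x1]*255
    n,l,s,ce=cv2.connectedComponentsWithStats(mm); i=1+np.argmax(s[1:,4]); return ce[i],s[i],cv2.findContours((l==i).astype(np.uint8),0,1)[0][0]
hsv=lambda c:[x.astype(int) for x in cv2.split(cv2.cvtColor(c['img'],cv2.COLOR_RGB2HSV))]
w=load('w3');a=load('scene3');b=load('side0')
r=[]
for n,c,box in(('w',w,(335,255,365,285)),('a',a,(355,262,380,282)),('b',b,(350,135,372,149))):
    H,S,V=hsv(c); m=(S>90)&(H>8)&(H<28)&(V>60); ce,s,_=blob(m,box); r.append((c,ce)); print(n,ce,s,'at z.1355',onz(c,ce,.1355))
print(tri(*r[0],*r[1]))
H,S,V=hsv(w); m=(S<40)&(V>90); ce,s,cnt=blob(m,(290,190,385,300)); print('white',ce,s)
# silhouette of the body on scene: width center rows
for n,p in(('spout',(348,212)),('handle',(347,288))): print(n,onz(w,p,.1 if n=='spout' else .085))
print('cup h',onz(w,(306,231),.03))
crop=w['img'][190:310,290:400]; cv2.imwrite('pics/c3.png',cv2.resize(crop,None,fx=5,fy=5,interpolation=cv2.INTER_CUBIC)[:,:,::-1])
# tray from scene3 + side0
H,S,V=hsv(a); ce,s,cnt=blob((S<45)&(V>140),(272,200,304,224)); print('dish scene',ce,s,onz(a,cv2.fitEllipse(cnt)[0],.03))
ce,s,cnt=blob((S>40)&(V>150),(285,225,332,251)); print('coaster scene',ce,s,onz(a,ce,.018))
E
```

```text
w [348.95541401 264.68789809] [342 258  16  21 157] at z.1355 [ 0.47672702 -0.35554259  0.1355    ]
a [368.14516129 271.08064516] [364 267   9  10  62] at z.1355 [ 0.48266409 -0.35184868  0.1355    ]
b [356.82738095 140.01190476] [350 135  16  14 168] at z.1355 [ 0.49222843 -0.36980352  0.1355    ]
(array([ 0.47613936, -0.35656816,  0.14146667]), np.float64(0.004753730949474008))
white [341.53552905 248.34673237] [ 296  204   79   96 3856]
spout [ 0.4311338  -0.36034494  0.1       ]
handle [ 0.53720965 -0.3458694   0.085     ]
cup h [ 0.49032368 -0.40557726  0.03      ]
dish scene [287.12062257 211.95330739] [277 205  21  15 257] [0.49913499 0.08420466 0.03      ]
coaster scene [307.390681  238.1827957] [289 226  37  25 558] [ 0.4905415  -0.04928007  0.018     ]
```

View pics/c3.png

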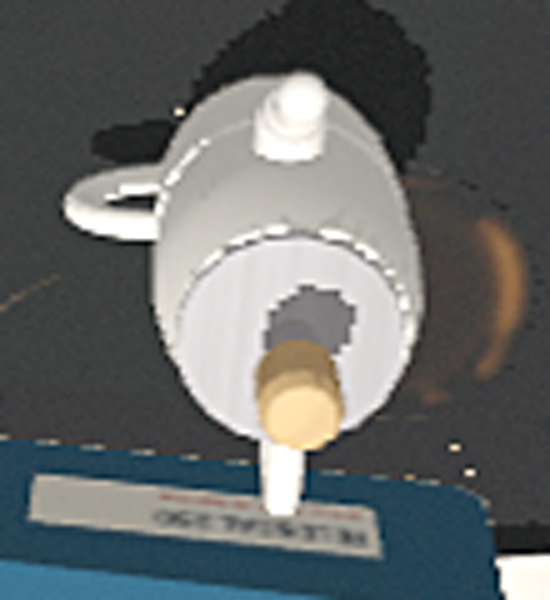

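The crop shows the top face of the knob at crop (302,418), the flange ellipse centred near (293,337), the spout tip at (302,95) and the pot handle end at (283,515).

```bash
python3 - <<'E'
from h import *
w=load('w3');q=lambda x,y:(290+x/5-.4,190+y/5-.4)
k=onz(w,q(302,420),.146);f=onz(w,q(293,337),.1125); print('knob',k,'flange',f)
for n,p,z in(('fl L',(172,330),.1125),('fl R',(413,330),.1125),('fl top',(293,232),.1125)): print(n,onz(w,q(*p),z))
for n,p,z in(('spout',(302,92),.105),('handle',(282,515),.085),('cuph',(64,205),.03)):
    P=onz(w,q(*p),z); d=(P-f)[:2]; print(n,P,np.degrees(np.arctan2(d[1],d[0])),np.hypot(*d))
E
```

```text
knob [ 0.48091795 -0.35466064  0.146     ] flange [ 0.47990564 -0.3542521   0.1125    ]
fl L [ 0.48141279 -0.38145108  0.1125    ]
fl R [ 0.47496492 -0.3278121   0.1125    ]
fl top [ 0.45449598 -0.35777327  0.1125    ]
spout [ 0.42448395 -0.35940992  0.105     ] -174.6830826446781 0.05566117751733685
handle [ 0.54394074 -0.34621996  0.085     ] 7.149461540105752 0.06453688586269736
cuph [ 0.49031437 -0.4105668   0.03      ] -79.52811764392935 0.05726855271521549
```

```bash
cat > go.py <<'E'
from h import *
import sys
from scipy.spatial.transform import Rotation as Ro
o=sensors.get_obs(); R=Ro.from_euler('xyz',o['tcp_rot'],degrees=True).as_matrix()
T=np.array(eval(sys.argv[1])); print('t',o['time'],'at',np.round(o['ee_pos'],4),'rot',np.round(o['tcp_rot'],2),'need mm',np.round(R.T@(T-o['ee_pos'])*1000,1),'open',o['opening'],'grip',o['grasp_force'],'wf',np.round(o['wrist_force'],1))
E
python3 -c "
from h import *
w=load('w2');print('hinge',onz(w,(560,262),.08),tri(w,(560,262),load('scene3'),(468,318)))
"
python3 go.py '[.4805,-.3545,.24]'; python3 go.py '[.4805,-.3545,.117]'
```

```text
hinge [ 0.60202399 -0.56230244  0.08      ] (array([ 0.633431  , -0.57154134,  0.05437476]), np.float64(0.0061369483831902475))
t 9.2 at [ 0.3838 -0.3927  0.2912] rot [-1.7952e+02  1.7000e-01 -1.7303e+02] need mm [-100.5   26.7   51.3] open 0.08558305853595219 grip 0.0 wf [0.7 0.3 0.3]
t 9.2 at [ 0.3838 -0.3927  0.2912] rot [-1.7952e+02  1.7000e-01 -1.7303e+02] need mm [-100.1   27.7  174.3] open 0.08558305853595219 grip 0.0 wf [0.7 0.3 0.3]
```

```bash
python3 -m handwheel '{"gripper":[0.2,0.2,0.2,0.2,0.2,0.2,0.2],"slide":[[-25,7,10],[-25,7,10],[-25,7,10],[-25,7,10],[0,0,10],[0,0,0],[0,0,0]],"yaw":[0,0,0,0,0,0,0]}' 30; python3 go.py '[.4805,-.3545,.117]'
```

```text
time: 9.78
ee_pos: [0.4796, -0.3525, 0.241]
tcp_rot: [-179.6, 0.1, -172.8]
wrist_force: [0.4, -0.2, 0.2]
opening: 0.0509
grasp_force: 0.0
t 9.7833 at [ 0.4796 -0.3525  0.241 ] rot [-1.7955e+02  1.1000e-01 -1.7275e+02] need mm [ -0.4  -1.1 124. ] open 0.05094574580801192 grip 0.0 wf [ 0.4 -0.2  0.2]
```

```bash
python3 -m handwheel '{"gripper":[0.2,0.2,0.2,0.2,0.2,0.2,0.2,0.2],"slide":[[0,-1,20],[0,0,20],[0,0,20],[0,0,20],[0,0,20],[0,0,16],[0,0,8],[0,0,0]],"yaw":[0,0,0,0,0,0,0,0]}' 30; python3 go.py '[.4805,-.3545,.117]'
python3 - <<'E'
from h import *
w=snap('wrist','w4'); print(proj(w,[(.4805,-.3545,.146)]))
cv2.imwrite('pics/c4.png',cv2.resize(w['img'][180:330,200:440],None,fx=3,fy=3)[:,:,::-1])
E
```

```text
time: 10.45
ee_pos: [0.4796, -0.3548, 0.1164]
tcp_rot: [-179.6, 0.1, -172.8]
wrist_force: [0.1, 0.1, 0.9]
opening: 0.0512
grasp_force: 0.0
t 10.45 at [ 0.4796 -0.3548  0.1164] rot [-1.7957e+02  1.0000e-01 -1.7284e+02] need mm [-1.   0.1 -0.6] open 0.05117933660806611 grip 0.0 wf [0.1 0.1 0.9]
[[323.56122282 283.58182671]]
```

View pics/c4.png

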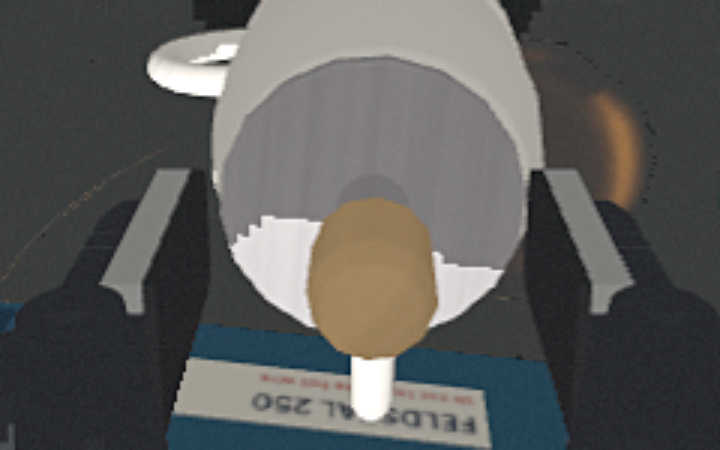

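The knob is midway between the open fingers. I'm closing on it and lifting.

```bash
python3 -m handwheel '{"gripper":[-1,-1,-1,-1,-1,-1],"slide":[[-1,0,0],[0,0,0],[0,0,0],[0,0,0],[0,0,0],[0,0,0]],"yaw":[0,0,0,0,0,0]}' 30
python3 -m handwheel '{"gripper":[-1,-1,-1,-1,-1,-1,-1,-1],"slide":[[0,0,-5],[0,0,-12],[0,0,-15],[0,0,-15],[0,0,-15],[0,0,-15],[0,0,-15],[0,0,-10]],"yaw":[0,0,0,0,0,0,0,0]}'
python3 go.py '[.46,-.05,.22]'
```

```text
time: 11.0
ee_pos: [0.4821, -0.3546, 0.1187]
tcp_rot: [-179.4, 0.3, -172.8]
wrist_force: [0.1, 2.2, 6.9]
opening: 0.0176
grasp_force: 29.3
time: 11.67
ee_pos: [0.4814, -0.3538, 0.2218]
tcp_rot: [-179.4, 0.2, -172.8]
wrist_force: [0.9, -0.4, -1.3]
opening: 0.0173
grasp_force: 29.3
t 11.6667 at [ 0.4814 -0.3538  0.2218] rot [-179.42    0.25 -172.79] need mm [-16.9 304.1  -1.2] open 0.017324441815513757 grip 29.328821763920132 wf [ 0.9 -0.4 -1.3]
```

```bash
python3 -m handwheel '{"gripper":[-1,-1,-1,-1,-1,-1,-1,-1],"slide":[[0,10,-4],[0,25,-4],[0,32,0],[0,32,0],[0,32,0],[0,32,0],[0,32,0],[0,32,0]],"yaw":[0,0,0,0,0,0,0,0]}'
python3 -m handwheel '{"gripper":[-1,-1,-1,-1,-1],"slide":[[0,32,0],[0,32,0],[0,13,0],[0,0,0],[0,0,0]],"yaw":[0,0,0,0,0]}'
python3 st.py; python3 - <<'E'
from h import *
w=snap('wrist','w5'); s=snap('scene','scene5');print(proj(w,[(.4995,.09,.03),(.491,-.0464,.018),(.621,-.057,.023),(.63,.077,.018)]))
E
```

```text
time: 12.33
ee_pos: [0.4517, -0.1264, 0.225]
tcp_rot: [-179.5, 0.1, -172.8]
wrist_force: [0.5, 0.6, -0.7]
opening: 0.0174
grasp_force: 29.4
time: 12.75
ee_pos: [0.4427, -0.0512, 0.2246]
tcp_rot: [-179.5, 0.2, -172.7]
wrist_force: [0.2, 0.1, -0.4]
opening: 0.0174
grasp_force: 29.5
[ 0.4427 -0.0512  0.2246] [-1.7949e+02  1.7000e-01 -1.7267e+02] [ -6.31  -9.65  -4.81  94.55  -0.46 -13.64] pitcherr -0.28464792733517363
[[440.28033885 230.75405945]
 [323.0039576  205.62915095]
 [301.43904152 302.663601  ]
 [403.84282866 318.28347429]]
```

View pics/w5.png

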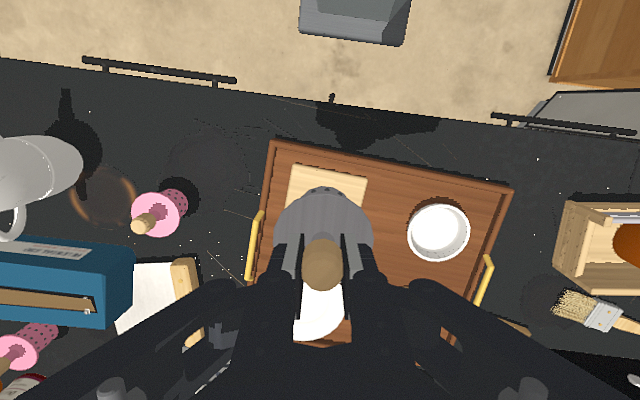

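The wrist view shows the infuser held, dish at (438,232), tray front corners at (268,141) and (513,188), and part of the rack at right.

```bash
python3 - <<'E'
from h import *
w=load('w5'); H,S,V=[x.astype(int) for x in cv2.split(cv2.cvtColor(w['img'],cv2.COLOR_RGB2HSV))]
m=((S<50)&(V>110)).astype(np.uint8); mm=np.zeros_like(m); mm[190:275,395:480]=m[190:275,395:480]
cnt=max(cv2.findContours(mm,0,1)[0],key=cv2.contourArea); e=cv2.fitEllipse(cnt); print(e,onz(w,e[0],.03),onz(w,e[0],.02))
P=np.array([onz(w,p[0],.03)[:2] for p in cnt]); c,r=cv2.minEnclosingCircle((P*1000).astype(np.float32)); print(c,r)
A,B=onz(w,(268,141),.02),onz(w,(513,188),.02); print(A,B,np.linalg.norm(A-B),np.degrees(np.arctan2((B-A)[0],(B-A)[1])))
E
python3 go.py '[.50,.092,.225]'
```

```text
((437.97027587890625, 231.8958282470703), (56.83370590209961, 63.37773513793945), 73.31533813476562) [0.5012312  0.08772608 0.03      ] [0.50506902 0.09209948 0.02      ]
(501.9602966308594, 87.70069122314453) 36.86600112915039
[ 0.42427148 -0.11549634  0.02      ] [0.44162732 0.16266341 0.02      ] 0.2787006904697222 3.570354079281733
t 12.85 at [ 0.4429 -0.0524  0.2245] rot [-1.7949e+02  1.6000e-01 -1.7279e+02] need mm [-74.7 136.1  -1.5] open 0.017348571987155167 grip 29.503983572067227 wf [ 0.5 -0.6 -0.7]
```

```bash
python3 - <<'E'
from h import *
b=load('side0');a=load('scene3');w=load('w5')
def circ(c,m,box,z,r,n):
    x0,y0,x1,y1=box; mm=np.zeros(m.shape,np.uint8); mm[y0:y1,x0:x1]=m[y0:y1,x0:x1]
    cnt=max(cv2.findContours(mm,0,1)[0],key=cv2.contourArea)
    P=np.array([onz(c,p[0].astype(float),z)[:2] for p in cnt]); cam=(-np.array(c['R']).T@c['t'])[:2]
    u=(cam-P.mean(0));u/=np.linalg.norm(u)
    s=(P-P.mean(0))@u; F=P[s<0.3*s.max()]   # far half: rim only
    from scipy.optimize import least_squares
    f=least_squares(lambda q:np.hypot(*(F-q[:2]).T)-q[2],[*P.mean(0),r],loss='soft_l1',f_scale=.002); print(n,np.round(f.x,4))
def hs(c): return [x.astype(int) for x in cv2.split(cv2.cvtColor(c['img'],cv2.COLOR_RGB2HSV))]
H,S,V=hs(b)
circ(b,(S<45)&(V>110),(325,228,362,252),.03,.036,'dish side'); circ(b,(S<45)&(V>130),(280,195,332,226),.023,.056,'saucer side'); circ(b,(S>60)&(V>140),(276,226,316,247),.018,.046,'trivet side')
H,S,V=hs(a); circ(a,(S<45)&(V>110),(272,200,304,224),.03,.036,'dish scene')
H,S,V=hs(w); circ(w,(S<50)&(V>110),(395,190,480,275),.03,.036,'dish wrist')
E
```

```text
dish side [0.5017 0.0913 0.035 ]
saucer side [ 0.6224 -0.0593  0.0547]
trivet side [0.6316 0.0719 0.0429]
dish scene [0.5005 0.0871 0.0339]
dish wrist [0.5027 0.0884 0.0352]
```

```bash
python3 -m handwheel '{"gripper":[-1,-1,-1,-1,-1,-1,-1,-1],"slide":[[-15,28,0],[-15,28,0],[-15,28,0],[-15,28,0],[-15,24,0],[0,0,10],[0,0,10],[0,0,0]],"yaw":[0,0,0,0,0,0,0,0]}'
python3 go.py '[.5025,.089,.068]'; 
```

```text
time: 13.52
ee_pos: [0.4997, 0.0911, 0.201]
tcp_rot: [-179.5, -0.1, -172.8]
wrist_force: [0.2, -0.1, -1.2]
opening: 0.0176
grasp_force: 29.6
t 13.5167 at [0.4997 0.0911 0.201 ] rot [-1.7947e+02 -5.0000e-02 -1.7283e+02] need mm [ -2.6  -1.2 133. ] open 0.017586168253095683 grip 29.634165533061605 wf [ 0.2 -0.1 -1.2]
```

```bash
python3 -m handwheel '{"gripper":[-1,-1,-1,-1,-1,-1,-1,-1],"slide":[[-2.5,-1,20],[0,0,20],[0,0,20],[0,0,20],[0,0,20],[0,0,15],[0,0,10],[0,0,4]],"yaw":[0,0,0,0,0,0,0,0]}'
python3 go.py '[.5025,.089,.065]'; python3 - <<'E'
from h import *
s=snap('side','side6');a=snap('scene','scene6');w=snap('wrist','w6')
o=np.hstack([cv2.resize(c['img'][y:y+60,x:x+70],(400,343),interpolation=cv2.INTER_CUBIC) for c,x,y in((s,310,195),(a,255,165))])
cv2.imwrite('pics/m6.png',o[:,:,::-1])
E
```

```text
time: 14.18
ee_pos: [0.5027, 0.0891, 0.0733]
tcp_rot: [-179.5, 0.1, -172.9]
wrist_force: [-0.7, -0.2, -0.4]
opening: 0.0175
grasp_force: 29.6
t 14.1833 at [0.5027 0.0891 0.0733] rot [-1.7949e+02  6.0000e-02 -1.7288e+02] need mm [ 0.2 -0.   8.3] open 0.017455569141649085 grip 29.63189058325952 wf [-0.7 -0.2 -0.4]
```

View pics/m6.png

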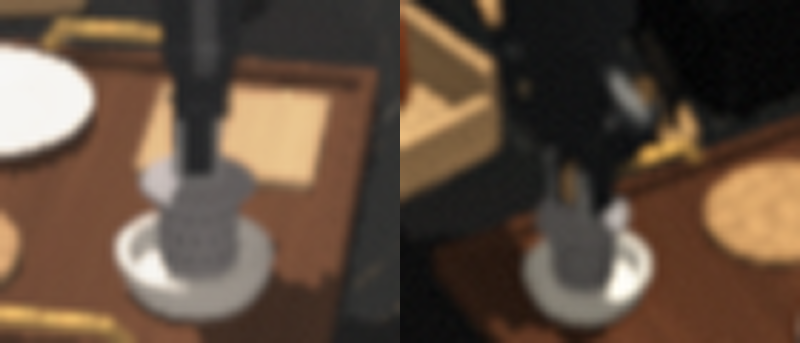

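The basket sits centred in the dish in both views. I'm lowering it the last millimetres.

```bash
python3 -m handwheel '{"gripper":[-1,-1,-1,-1],"slide":[[0,0,3],[0,0,2],[0,0,1],[0,0,0]],"yaw":[0,0,0,0]}'
python3 -m handwheel '{"gripper":[-1,-1],"slide":[[0,0,1],[0,0,0]],"yaw":[0,0]}'
python3 -m handwheel '{"gripper":[-1,-1],"slide":[[0,0,0.7],[0,0,0]],"yaw":[0,0]}'; python3 go.py '[.5025,.089,.065]'
```

```text
time: 14.67
ee_pos: [0.5036, 0.0905, 0.0688]
tcp_rot: [-179.5, 0.2, -172.8]
wrist_force: [-0.3, 0.5, -1.0]
opening: 0.0172
grasp_force: 29.6
time: 14.83
ee_pos: [0.5036, 0.0905, 0.0678]
tcp_rot: [-179.5, 0.2, -172.8]
wrist_force: [-0.6, -0.0, -1.3]
opening: 0.0175
grasp_force: 29.6
time: 15.0
ee_pos: [0.5036, 0.0904, 0.067]
tcp_rot: [-179.5, 0.2, -172.8]
wrist_force: [0.1, -0.0, -0.7]
opening: 0.0172
grasp_force: 29.6
t 15.0 at [0.5036 0.0904 0.067 ] rot [-1.7950e+02  1.7000e-01 -1.7278e+02] need mm [ 1.2 -1.3  2. ] open 0.017184235132376283 grip 29.64172730979044 wf [ 0.1 -0.  -0.7]
```

```bash
python3 -m handwheel '{"gripper":[-1,-1,-1],"slide":[[1,-1.3,0.7],[0,0,0.4],[0,0,0]],"yaw":[0,0,0]}'
python3 -m handwheel '{"gripper":[-1,-1],"slide":[[0,0,0.7],[0,0,0]],"yaw":[0,0]}'
python3 -m handwheel '{"gripper":[-1,-1],"slide":[[0,0,0.7],[0,0,0]],"yaw":[0,0]}'
```

```text
time: 15.25
ee_pos: [0.5027, 0.0889, 0.0659]
tcp_rot: [-179.5, 0.2, -172.8]
wrist_force: [-1.0, -0.5, -0.4]
opening: 0.0178
grasp_force: 29.6
time: 15.42
ee_pos: [0.5027, 0.0889, 0.0652]
tcp_rot: [-179.5, 0.2, -172.8]
wrist_force: [0.2, 1.1, -0.6]
opening: 0.0176
grasp_force: 29.6
time: 15.58
ee_pos: [0.503, 0.089, 0.0649]
tcp_rot: [-179.5, 0.2, -172.8]
wrist_force: [-0.6, -0.1, 1.8]
opening: 0.0176
grasp_force: 29.9
```

```bash
python3 -m handwheel '{"gripper":[-0.4,-0.2,0,0,0,0,0,0],"slide":[[0,0,0],[0,0,0],[0,0,0],[0,0,-5],[0,0,-20],[0,0,-35],[0,0,-35],[0,0,-35]],"yaw":[0,0,0,0,0,0,0,0]}'
python3 -m handwheel '{"gripper":[0.5,1,1,1,1,1,1,1],"slide":[[0,0,-20],[8,-30,0],[8,-30,0],[8,-30,0],[8,-30,0],[0,0,0],[0,0,0],[0,0,0]],"yaw":[0,0,0,0,0,0,0,0]}'
python3 go.py '[.4805,-.3545,.25]'; python3 - <<'E'
from h import *
w=snap('wrist','w7');snap('side','side7');a=snap('scene','scene7')
E
```

```text
time: 16.25
ee_pos: [0.5018, 0.09, 0.1963]
tcp_rot: [-179.5, 0.2, -172.8]
wrist_force: [0.4, 0.9, 1.1]
opening: 0.0427
grasp_force: 0.0
time: 16.92
ee_pos: [0.4855, -0.0327, 0.2158]
tcp_rot: [-179.5, 0.2, -172.8]
wrist_force: [-0.8, -0.1, -0.9]
opening: 0.0857
grasp_force: 0.0
t 16.9167 at [ 0.4855 -0.0327  0.2158] rot [-179.51    0.19 -172.82] need mm [  45.1 -318.9  -31.6] open 0.08571616635264533 grip 0.0 wf [-0.8 -0.1 -0.9]
```

View pics/w7.png

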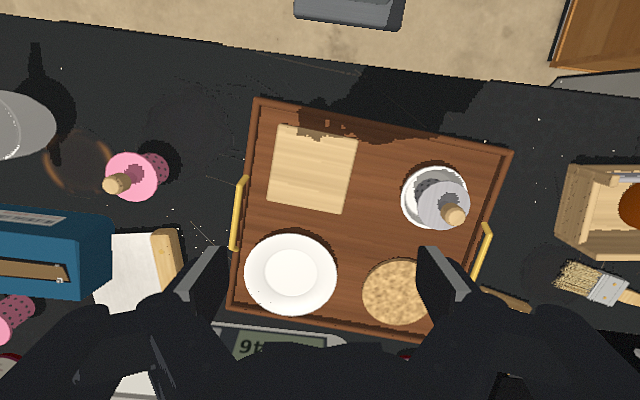

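The wrist view shows the infuser standing in the dish at (435,200), coaster at (312,168), saucer well at (291,272) and trivet at (398,290).

```bash
python3 - <<'E'
from h import *
from scipy.optimize import least_squares
w=load('w7'); H,S,V=[x.astype(int) for x in cv2.split(cv2.cvtColor(w['img'],cv2.COLOR_RGB2HSV))]
def cnt(m,box):
    x0,y0,x1,y1=box; mm=np.zeros(m.shape,np.uint8); mm[y0:y1,x0:x1]=m[y0:y1,x0:x1]
    return max(cv2.findContours(mm,0,1)[0],key=cv2.contourArea)
def circ(c,z,r,n):
    P=np.array([onz(w,p[0].astype(float),z)[:2] for p in c]); f=least_squares(lambda q:np.hypot(*(P-q[:2]).T)-q[2],[*P.mean(0),r],loss='soft_l1',f_scale=.002); print(n,np.round(f.x,4),len(c))
circ(cnt((S<50)&(V>110),(238,225,345,322)),.023,.056,'saucer')
circ(cnt((S>60)&(V>150),(355,250,428,330)),.018,.046,'trivet')
c=cnt((V>150)&(S>30),(258,115,364,220)); P=np.array([onz(w,p[0].astype(float),.018)[:2]*1000 for p in c],np.float32); print('coaster',cv2.minAreaRect(P))
for p,z in(((443,205),.0585),((455,215),.092)): print('infuser',onz(w,p,z))
A,B=onz(w,(254,97),.02),onz(w,(514,150),.02); print(A,B,np.degrees(np.arctan2((B-A)[0],(B-A)[1])))
E
```

```text
saucer [ 0.6224 -0.0566  0.0555] 250
trivet [0.6338 0.0754 0.0432] 193
coaster ((492.45086669921875, -46.82183074951172), (87.7271728515625, 86.98114776611328), 85.73562622070312)
infuser [0.50124256 0.08822935 0.0585    ]
infuser [0.49939831 0.086441   0.092     ]
[ 0.4228924  -0.11297531  0.02      ] [0.44268449 0.16437066 0.02      ] 4.0818473215733695
```

```bash
python3 -m handwheel '{"gripper":[1,1,1,1,1,1,1,1],"slide":[[15,-20,0],[15,-31,0],[5,-31,0],[5,-31,0],[5,-31,0],[0,-31,0],[0,-31,0],[0,-31,0]],"yaw":[0,0,0,0,0,0,0,0]}'
python3 -m handwheel '{"gripper":[1,1,1,1,1,1],"slide":[[0,-31,0],[0,-31,0],[0,-18,0],[0,0,0],[0,0,0],[0,0,0]],"yaw":[0,0,0,0,0,0]}'
python3 go.py '[.4805,-.3545,.19]'; python3 - <<'E'
from h import *
w=snap('wrist','w8'); a=snap('scene','scene8')
H,S,V=[x.astype(int) for x in cv2.split(cv2.cvtColor(w['img'],cv2.COLOR_RGB2HSV))]
print(proj(w,[(.4805,-.3545,.109)]))
cv2.imwrite('pics/c8.png',cv2.resize(w['img'][150:350,180:460],None,fx=2.5,fy=2.5)[:,:,::-1])
E
```

```text
time: 17.73
ee_pos: [0.471, -0.2744, 0.2175]
tcp_rot: [-179.5, 0.2, -172.7]
wrist_force: [1.4, -0.3, 1.4]
opening: 0.0859
grasp_force: 0.0
time: 18.23
ee_pos: [0.481, -0.3519, 0.218]
tcp_rot: [-179.5, 0.2, -172.7]
wrist_force: [-0.7, 0.5, 0.1]
opening: 0.0855
grasp_force: 0.0
t 18.2333 at [ 0.481  -0.3519  0.218 ] rot [-1.7954e+02  1.5000e-01 -1.7273e+02] need mm [ 0.9 -2.3 28. ] open 0.08547127216396162 grip 0.0 wf [-0.7  0.5  0.1]
[[320.88065297 187.46919572]]
```

View pics/c8.png

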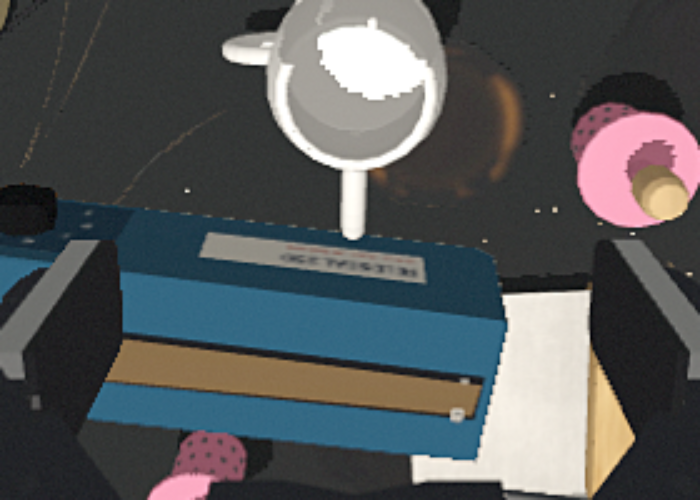

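The pot mouth is at crop (357,92), within 2 mm of the prediction, and lies midway between the fingers. I'm descending to grip the body.

```bash
python3 -m handwheel '{"gripper":[1,1,1,1,1,1,1,1],"slide":[[1,-1.5,22],[0,0,25],[0,0,25],[0,0,22],[0,0,20],[0,0,15],[0,0,0],[0,0,0]],"yaw":[0,0,0,0,0,0,0,0]}'
python3 go.py '[.4805,-.3535,.052]'
```

```text
time: 19.0
ee_pos: [0.4803, -0.3546, 0.0893]
tcp_rot: [-179.5, 0.1, -172.7]
wrist_force: [0.0, -0.4, 0.3]
opening: 0.0853
grasp_force: 0.0
t 19.0 at [ 0.4803 -0.3546  0.0893] rot [-1.7953e+02  1.4000e-01 -1.7272e+02] need mm [-0.3  1.4 37.2] open 0.08527365127332553 grip 0.0 wf [ 0.  -0.4  0.3]
```

```bash
python3 -m handwheel '{"gripper":[1,1,1,1,1],"slide":[[0,1,14],[0,0,12],[0,0,8],[0,0,3],[0,0,0]],"yaw":[0,0,0,0,0]}' 40
python3 go.py '[.4805,-.3535,.052]'
python3 -m handwheel '{"gripper":[0.6,0.4,0.2,0,-1,-1,-1,-1],"slide":[[0,0,0],[0,0,0],[0,0,0],[0,0,0],[0,0,0],[0,0,0],[0,0,0],[0,0,0]],"yaw":[0,0,0,0,0,0,0,0]}' 40
python3 go.py '[.4805,-.3535,.052]'
```

```text
time: 19.42
ee_pos: [0.4801, -0.3547, 0.0516]
tcp_rot: [-179.5, 0.1, -172.8]
wrist_force: [-0.2, -0.0, 0.4]
opening: 0.085
grasp_force: 0.0
t 19.4167 at [ 0.4801 -0.3547  0.0516] rot [-1.7954e+02  1.3000e-01 -1.7278e+02] need mm [-0.5  1.1 -0.4] open 0.08497237011394733 grip 0.0 wf [-0.2 -0.   0.4]
time: 20.08
ee_pos: [0.4808, -0.355, 0.0532]
tcp_rot: [-179.5, 0.2, -172.8]
wrist_force: [0.3, 3.5, 6.7]
opening: 0.063
grasp_force: 43.5
t 20.0833 at [ 0.4808 -0.355   0.0532] rot [-179.47    0.23 -172.77] need mm [0.1 1.5 1.1] open 0.06295184506849928 grip 43.50327849332075 wf [0.3 3.5 6.7]
```

```bash
python3 -m handwheel '{"gripper":[-1,-1,-1,-1,-1,-1,-1,-1],"slide":[[0,0,-3],[0,0,-5],[0,0,-8],[0,0,-10],[0,0,-15],[0,0,-20],[0,0,-20],[0,0,-20]],"yaw":[0,0,0,0,0,0,0,0]}'
python3 -c "
from h import *
w=snap('wrist','w9');a=snap('scene','scene9');H,S,V=[x.astype(int) for x in cv2.split(cv2.cvtColor(a['img'],cv2.COLOR_RGB2HSV))]
m=((S<45)&(V>100)).astype(np.uint8)[280:325,340:400]
n,l,s,c=cv2.connectedComponentsWithStats(m);print([(x.tolist(),y+[340,280]) for x,y in zip(s,c) if 60<x[4]<2000])
cv2.imwrite('pics/c9.png',cv2.resize(a['img'][190:330,320:420],None,fx=4,fy=4)[:,:,::-1])"
python3 go.py '[.46,-.05,.22]'
```

```text
time: 20.75
ee_pos: [0.4799, -0.3542, 0.155]
tcp_rot: [-179.5, 0.2, -172.8]
wrist_force: [0.6, 0.1, -3.0]
opening: 0.063
grasp_force: 44.7
[([15, 4, 28, 29, 626], array([367.62619808, 298.15495208]))]
t 20.85 at [ 0.4812 -0.3552  0.1576] rot [-179.24    0.43 -172.79] need mm [-17.7 304.6 -66.3] open 0.06278379111469401 grip 44.74414593192705 wf [ 0.2  0.6 -2.7]
```

```bash
python3 -m handwheel '{"gripper":[-1,-1,-1,-1,-1,-1,-1,-1],"slide":[[0,5,-15],[0,15,-15],[-2,28,-15],[-2,30,-15],[-2,30,0],[-2,30,0],[-2,30,0],[-2,30,0]],"yaw":[0,0,0,0,0,0,0,0]}'
python3 -m handwheel '{"gripper":[-1,-1,-1,-1,-1,-1,-1,-1],"slide":[[-2,30,0],[-2,30,0],[-2,25,0],[0,15,0],[0,0,0],[0,0,0],[0,0,0],[0,0,0]],"yaw":[0,0,0,0,0.06,0.12,0.12,0.12]}'
python3 -m handwheel '{"gripper":[-1,-1,-1,-1],"slide":[[0,0,0],[0,0,0],[0,0,0],[0,0,0]],"yaw":[0.12,0.08,0.04,0]}'
python3 go.py '[.632,.0775,.18]'
python3 -c "
from h import *
w=load('w7');print([onz(w,p,z) for p in((215,325),(330,340)) for z in (.03,.1)])
a=snap('scene','scene10');s=snap('side','side10')
cv2.imwrite('pics/m10.png',np.hstack([cv2.resize(c['img'][y:y+150,x:x+100],(400,600)) for c,x,y in((s,250,110),(a,270,120))])[:,:,::-1])"
```

```text
time: 21.52
ee_pos: [0.4663, -0.1544, 0.2106]
tcp_rot: [-179.5, 0.1, -172.8]
wrist_force: [1.4, 1.5, -3.0]
opening: 0.0627
grasp_force: 45.0
time: 22.18
ee_pos: [0.46, -0.0556, 0.2098]
tcp_rot: [-179.6, 0.3, 162.8]
wrist_force: [-0.3, 0.1, -2.4]
opening: 0.0627
grasp_force: 45.1
time: 22.52
ee_pos: [0.46, -0.0558, 0.2098]
tcp_rot: [-179.7, 0.4, 149.3]
wrist_force: [-0.5, 0.5, -3.3]
opening: 0.0629
grasp_force: 45.1
t 22.5167 at [ 0.46   -0.0558  0.2098] rot [-179.69    0.4   149.3 ] need mm [-79.6 202.6  29.2] open 0.0629305092060376 grip 45.10292311537569 wf [-0.5  0.5 -3.3]
[array([ 0.69781714, -0.14121442,  0.03      ]), array([ 0.63744707, -0.11988014,  0.1       ]), array([0.70153599, 0.00214816, 0.03      ]), array([ 0.64037318, -0.00707785,  0.1       ])]
```

```bash
python3 -m handwheel '{"gripper":[-1,-1,-1,-1,-1,-1,-1,-1],"slide":[[-5,10,0],[-11,28,0],[-12,30,0],[-12,30,0],[-12,30,0],[-12,30,0],[-10,28,0],[-6,15,0]],"yaw":[0,0,0,0,0,0,0,0]}'
python3 -m handwheel '{"gripper":[-1,-1,-1,-1,-1,-1],"slide":[[0,0,10],[0,0,25],[0,0,25],[0,0,25],[0,0,15],[0,0,0]],"yaw":[0,0,0,0,0,0]}'
python3 go.py '[.632,.0775,.03]'
```

```text
time: 23.28
ee_pos: [0.6336, 0.0793, 0.2085]
tcp_rot: [-179.7, 0.4, 149.5]
wrist_force: [1.2, -0.5, -3.8]
opening: 0.0627
grasp_force: 45.3
time: 23.78
ee_pos: [0.6296, 0.0754, 0.1053]
tcp_rot: [-179.5, 0.1, 149.4]
wrist_force: [-0.9, -0.7, -3.2]
opening: 0.0626
grasp_force: 45.4
t 23.7833 at [0.6296 0.0754 0.1053] rot [-1.7947e+02  1.4000e-01  1.4944e+02] need mm [-0.8  3.7 75.2] open 0.06258837081635488 grip 45.36405149309303 wf [-0.9 -0.7 -3.2]
```

```bash
python3 -m handwheel '{"gripper":[-1,-1,-1,-1,-1,-1,-1],"slide":[[-1,4,10],[0,0,20],[0,0,20],[0,0,12],[0,0,6],[0,0,2],[0,0,0]],"yaw":[0,0,0,0,0,0,0]}'
python3 go.py '[.632,.0775,.025]'
python3 - <<'E'
from h import *
from scipy.optimize import least_squares
s=snap('side','side11');a=snap('scene','scene11')
cv2.imwrite('pics/m11.png',np.hstack([cv2.resize(c['img'][y:y+75,x:x+50],(400,600),interpolation=cv2.INTER_CUBIC) for c,x,y in((s,270,180),(a,300,165))])[:,:,::-1])
E
```

```text
time: 24.37
ee_pos: [0.6352, 0.0781, 0.0407]
tcp_rot: [-179.7, 0.5, 149.4]
wrist_force: [-0.7, 0.8, -3.1]
opening: 0.0627
grasp_force: 45.3
t 24.3667 at [0.6352 0.0781 0.0407] rot [-179.73    0.47  149.4 ] need mm [ 2.6 -2.1 15.6] open 0.06272272078725387 grip 45.32737050395326 wf [-0.7  0.8 -3.1]
```

```bash
python3 -m handwheel '{"gripper":[-1,-1,-1,-1,-1],"slide":[[2.5,-2,5],[0,0,4],[0,0,2],[0,0,0],[0,0,0]],"yaw":[0,0,0,0,0]}'
python3 go.py '[.632,.0775,.025]'
python3 -m handwheel '{"gripper":[-1,-1,-1],"slide":[[0,0,2],[0,0,0],[0,0,0]],"yaw":[0,0,0]}'
python3 -m handwheel '{"gripper":[-1,-1],"slide":[[0,0,1],[0,0,0]],"yaw":[0,0]}'
```

```text
time: 24.88
ee_pos: [0.6317, 0.0775, 0.0291]
tcp_rot: [-179.7, 0.4, 149.4]
wrist_force: [-0.7, 0.7, -2.2]
opening: 0.0625
grasp_force: 45.4
t 24.8833 at [0.6317 0.0775 0.0291] rot [-179.7     0.43  149.4 ] need mm [-0.2  0.2  4.1] open 0.06246269574206264 grip 45.42693942317101 wf [-0.7  0.7 -2.2]
time: 25.13
ee_pos: [0.6318, 0.0775, 0.0271]
tcp_rot: [-179.7, 0.4, 149.4]
wrist_force: [0.1, -0.2, -1.7]
opening: 0.0626
grasp_force: 45.4
time: 25.3
ee_pos: [0.6318, 0.0775, 0.0261]
tcp_rot: [-179.7, 0.4, 149.4]
wrist_force: [-0.8, -0.3, -2.9]
opening: 0.0631
grasp_force: 45.4
```

```bash
python3 -m handwheel '{"gripper":[-1,-1],"slide":[[0,0,0.7],[0,0,0]],"yaw":[0,0]}'
python3 -m handwheel '{"gripper":[-1,-1],"slide":[[0,0,0.7],[0,0,0]],"yaw":[0,0]}'
python3 -m handwheel '{"gripper":[-1,-1],"slide":[[0,0,0.7],[0,0,0]],"yaw":[0,0]}'
```

```text
time: 25.47
ee_pos: [0.6318, 0.0775, 0.0254]
tcp_rot: [-179.7, 0.4, 149.4]
wrist_force: [0.5, -0.6, -2.8]
opening: 0.0625
grasp_force: 45.4
time: 25.63
ee_pos: [0.6318, 0.0775, 0.0247]
tcp_rot: [-179.7, 0.4, 149.4]
wrist_force: [-1.5, -1.2, -2.0]
opening: 0.0626
grasp_force: 45.4
time: 25.8
ee_pos: [0.6319, 0.0774, 0.0244]
tcp_rot: [-179.7, 0.5, 149.4]
wrist_force: [-1.0, -0.5, -1.1]
opening: 0.0632
grasp_force: 45.5
```

```bash
python3 -m handwheel '{"gripper":[-1,-1],"slide":[[0,0,0.5],[0,0,0]],"yaw":[0,0]}'
python3 -m handwheel '{"gripper":[0.5,0.7,1,1,1,1,1],"slide":[[0,0,0],[0,0,0],[0,0,0],[0,0,-4],[0,0,-15],[0,0,-25],[0,0,-30]],"yaw":[0,0,0,0,0,0,0]}'
python3 -m handwheel '{"gripper":[1,1,1,1,1,1,1,1],"slide":[[0,0,-35],[0,0,-35],[0,0,-35],[5,-20,-5],[12,-28,0],[12,-28,0],[12,-28,0],[12,-28,0]],"yaw":[0,0,0,0,0,0,0,0]}'
python3 go.py '[.48,-.25,.22]'
```

```text
time: 25.97
ee_pos: [0.632, 0.0774, 0.0243]
tcp_rot: [-179.7, 0.5, 149.4]
wrist_force: [-2.1, -1.3, 3.7]
opening: 0.0624
grasp_force: 45.8
time: 26.55
ee_pos: [0.6305, 0.0779, 0.0969]
tcp_rot: [-179.6, 0.3, 149.4]
wrist_force: [0.0, 0.5, 0.2]
opening: 0.0855
grasp_force: 0.0
time: 27.22
ee_pos: [0.5171, -0.0082, 0.208]
tcp_rot: [-179.7, 0.5, 149.4]
wrist_force: [-0.2, 0.2, 0.4]
opening: 0.0851
grasp_force: 0.0
t 27.2167 at [ 0.5171 -0.0082  0.208 ] rot [-179.72    0.46  149.42] need mm [ -91.1 -227.1  -10.1] open 0.08508148672314204 grip 0.0 wf [-0.2  0.2  0.4]
```

```bash
python3 - <<'E'
from h import *
w=load('w3');q=lambda x,y:(290+x/5-.4,190+y/5-.4)
for p in((0,437),(280,463),(480,490),(490,545)): print([np.round(onz(w,q(*p),z),3) for z in(0,.03,.06)])
w=load('w8');q=lambda x,y:(180+x/2.5,150+y/2.5)
for p in((130,210),(350,232),(495,255),(505,320)): print([np.round(onz(w,q(*p),z),3) for z in(0,.03,.06)])
E
python3 -m handwheel '{"gripper":[1,1,1,1,1,1,1,1],"slide":[[-8,-20,0],[-12,-28,0],[-12,-28,0],[-12,-28,0],[-10,-24,0],[0,0,0],[0,0,0],[0,0,0]],"yaw":[0,0,0,0,0,0.12,0.12,0.12]}'
python3 -m handwheel '{"gripper":[1,1,1,1,1,1],"slide":[[0,0,0],[0,0,0],[0,0,0],[0,0,0],[0,0,0],[0,0,0]],"yaw":[0.12,0.12,0.12,0.12,0.02,0]}'
python3 go.py '[.4805,-.3545,.2]'; python3 - <<'E'
from h import *
w=snap('wrist','w12');snap('scene','scene12'); print(proj(w,[(.4805,-.3545,.055)]))
E
```

```text
[array([ 0.583, -0.423,  0.   ]), array([ 0.565, -0.422,  0.03 ]), array([ 0.546, -0.42 ,  0.06 ])]
[array([ 0.582, -0.336,  0.   ]), array([ 0.563, -0.341,  0.03 ]), array([ 0.545, -0.345,  0.06 ])]
[array([ 0.584, -0.273,  0.   ]), array([ 0.565, -0.282,  0.03 ]), array([ 0.546, -0.291,  0.06 ])]
[array([ 0.603, -0.266,  0.   ]), array([ 0.583, -0.276,  0.03 ]), array([ 0.563, -0.285,  0.06 ])]
[array([ 0.584, -0.453,  0.   ]), array([ 0.57 , -0.446,  0.03 ]), array([ 0.555, -0.438,  0.06 ])]
[array([ 0.582, -0.344,  0.   ]), array([ 0.568, -0.345,  0.03 ]), array([ 0.553, -0.347,  0.06 ])]
[array([ 0.585, -0.27 ,  0.   ]), array([ 0.571, -0.278,  0.03 ]), array([ 0.556, -0.285,  0.06 ])]
[array([ 0.621, -0.259,  0.   ]), array([ 0.603, -0.267,  0.03 ]), array([ 0.586, -0.276,  0.06 ])]
time: 27.88
ee_pos: [0.4994, -0.146, 0.2093]
tcp_rot: [-179.9, 0.5, 128.4]
wrist_force: [0.1, 0.2, 0.6]
opening: 0.0852
grasp_force: 0.0
time: 28.38
ee_pos: [0.4996, -0.1453, 0.2092]
tcp_rot: [179.8, 0.5, 100.2]
wrist_force: [0.5, 0.4, 0.4]
opening: 0.0855
grasp_force: 0.0
t 28.3833 at [ 0.4996 -0.1453  0.2092] rot [179.84   0.52 100.23] need mm [-202.4  -56.    10.9] open 0.0855293408109901 grip 0.0 wf [0.5 0.4 0.4]
[[271.9512996  347.05756374]]
```

```bash
python3 -m handwheel '{"gripper":[1,1,1,1,1,1,1,1],"slide":[[-15,-5,0],[-28,-8,0],[-30,-8,0],[-30,-8,0],[-30,-8,0],[-30,-8,0],[-25,-8,0],[-14,-3,0]],"yaw":[0,0,0,0,0,0,0,0]}'
python3 -m handwheel '{"gripper":[1,1,1],"slide":[[0,0,0],[0,0,0],[0,0,0]],"yaw":[0,0,0]}' >/dev/null
python3 go.py '[.4805,-.3545,.2]'; python3 - <<'E'
from h import *
from scipy.optimize import least_squares
w=snap('wrist','w13');a=snap('scene','scene13'); print(proj(w,[(.4805,-.3545,.055)]))
H,S,V=[x.astype(int) for x in cv2.split(cv2.cvtColor(w['img'],cv2.COLOR_RGB2HSV))]
u,v=proj(w,[(.4805,-.3545,.03)])[0].astype(int); m=((S<45)&(V>105)).astype(np.uint8); mm=np.zeros_like(m); mm[v-90:v+90,u-90:u+90]=m[v-90:v+90,u-90:u+90]
c=max(cv2.findContours(mm,0,1)[0],key=cv2.contourArea); print(cv2.boundingRect(c),cv2.contourArea(c))
op=cv2.morphologyEx(mm,cv2.MORPH_OPEN,np.ones((15,15),np.uint8)); c=max(cv2.findContours(op,0,1)[0],key=cv2.contourArea); e=cv2.fitEllipse(c);print(e,onz(w,e[0],.05),onz(w,e[0],.04))
cv2.imwrite('pics/c13.png',cv2.resize(w['img'][max(v-110,0):v+110,u-140:u+140],None,fx=2.5,fy=2.5)[:,:,::-1])
E
```

```text
time: 29.15
ee_pos: [0.4792, -0.3566, 0.2102]
tcp_rot: [179.9, 0.5, 100.2]
wrist_force: [0.4, 0.5, -0.8]
opening: 0.0855
grasp_force: 0.0
t 29.4 at [ 0.4801 -0.3532  0.2106] rot [179.85   0.49 100.2 ] need mm [-1.3  0.1 10.6] open 0.0849035331392852 grip 0.0 wf [ 1.3 -0.5 -0.9]
[[320.88110523 175.64404164]]
(287, 138, 69, 85) 3704.0
((321.1929931640625, 172.40579223632812), (67.17961120605469, 67.41455078125), 174.1691436767578) [ 0.48043867 -0.35245514  0.05      ] [ 0.48085201 -0.35478773  0.04      ]
```

```bash
python3 -m handwheel '{"gripper":[1,1,1,1,1,1,1,1],"slide":[[-1,0,20],[0,0,28],[0,0,28],[0,0,28],[0,0,28],[0,0,25],[0,0,15],[0,0,8]],"yaw":[0,0,0,0,0,0,0,0]}'
python3 -m handwheel '{"gripper":[1,1,1],"slide":[[0,0,8],[0,0,0],[0,0,0]],"yaw":[0,0,0]}'
python3 go.py '[.4805,-.3542,.010]'
```

```text
time: 30.17
ee_pos: [0.4802, -0.3548, 0.0282]
tcp_rot: [180.0, 0.4, 100.2]
wrist_force: [-1.1, -0.9, 0.4]
opening: 0.0853
grasp_force: 0.0
time: 30.42
ee_pos: [0.4813, -0.3565, 0.0234]
tcp_rot: [179.8, 0.5, 100.2]
wrist_force: [-0.0, -1.0, 0.5]
opening: 0.0855
grasp_force: 0.0
t 30.4167 at [ 0.4813 -0.3565  0.0234] rot [179.82   0.55 100.15] need mm [ 2.5 -0.5 13.4] open 0.08546995464197048 grip 0.0 wf [-0.  -1.   0.5]
```

```bash
python3 -m handwheel '{"gripper":[1,1,1,1],"slide":[[2.5,-0.5,6],[0,0,5],[0,0,2],[0,0,0]],"yaw":[0,0,0,0]}'
python3 go.py '[.4805,-.3542,.010]'
python3 -m handwheel '{"gripper":[0.6,0.4,0.2,0,-1,-1,-1,-1],"slide":[[0,0,0],[0,0,0],[0,0,0],[0,0,0],[0,0,0],[0,0,0],[0,0,0],[0,0,0]],"yaw":[0,0,0,0,0,0,0,0]}' 40
python3 go.py '[.4805,-.3542,.010]'
```

```text
time: 30.75
ee_pos: [0.4798, -0.3541, 0.0091]
tcp_rot: [179.9, 0.5, 100.1]
wrist_force: [0.5, 1.0, -0.3]
opening: 0.0853
grasp_force: 0.0
t 30.75 at [ 0.4798 -0.3541  0.0091] rot [179.88   0.48 100.13] need mm [-0.2  0.7 -0.9] open 0.08531470532113751 grip 0.0 wf [ 0.5  1.  -0.3]
time: 31.42
ee_pos: [0.4803, -0.3545, 0.0102]
tcp_rot: [179.8, 0.6, 100.1]
wrist_force: [-0.8, -0.4, 4.9]
opening: 0.0629
grasp_force: 43.5
t 31.4167 at [ 0.4803 -0.3545  0.0102] rot [179.82   0.55 100.12] need mm [0.3 0.2 0.2] open 0.06289172203251378 grip 43.45156078291893 wf [-0.8 -0.4  4.9]
```

```bash
python3 -m handwheel '{"gripper":[-1,-1,-1,-1,-1,-1,-1,-1],"slide":[[0,0,-3],[0,0,-8],[0,0,-20],[0,0,-28],[0,0,-28],[0,0,-28],[0,0,-28],[0,0,-25]],"yaw":[0,0,0,0,0,0,0,0]}'
python3 -m handwheel '{"gripper":[-1,-1,-1,-1,-1,-1,-1,-1],"slide":[[5,0,-15],[20,0,0],[28,0,0],[30,0,0],[30,0,0],[30,0,0],[28,0,0],[15,0,0]],"yaw":[0,0,0,0,0,0,0,0]}'
python3 -m handwheel '{"gripper":[-1,-1,-1,-1,-1,-1,-1,-1],"slide":[[0,0,0],[0,0,0],[0,0,0],[0,0,0],[0,0,0],[0,0,0],[0,0,0],[0,0,0]],"yaw":[-0.06,-0.1,-0.12,-0.12,-0.12,-0.08,0,0]}'
python3 go.py '[.6224,-.0563,.19]'
```

```text
time: 32.08
ee_pos: [0.4792, -0.3528, 0.1797]
tcp_rot: [179.8, 0.5, 100.1]
wrist_force: [-0.1, -0.5, -1.6]
opening: 0.0631
grasp_force: 43.9
time: 32.75
ee_pos: [0.4457, -0.1673, 0.1914]
tcp_rot: [179.9, 0.5, 100.2]
wrist_force: [0.6, 0.3, -1.3]
opening: 0.0628
grasp_force: 44.0
time: 33.42
ee_pos: [0.4465, -0.1696, 0.1911]
tcp_rot: [-179.8, 0.5, 134.3]
wrist_force: [-0.3, -0.4, -1.3]
opening: 0.0625
grasp_force: 44.0
t 33.4167 at [ 0.4465 -0.1696  0.1911] rot [-179.83    0.49  134.34] need mm [-41.9 205.    0.8] open 0.0625233070044344 grip 44.007465652132396 wf [-0.3 -0.4 -1.3]
```

```bash
python3 -m handwheel '{"gripper":[-1,-1,-1,-1,-1,-1,-1,-1],"slide":[[-3,12,0],[-6,26,0],[-6,30,0],[-6,30,0],[-6,30,0],[-6,30,0],[-5,28,0],[-4,19,0]],"yaw":[0,0,0,0,0,0,0,0]}'
python3 -m handwheel '{"gripper":[-1,-1,-1,-1,-1,-1,-1,-1],"slide":[[0,0,10],[0,0,25],[0,0,28],[0,0,28],[0,0,25],[0,0,15],[0,0,0],[0,0,0]],"yaw":[0,0,0,0,0,0,0,0]}'
python3 go.py '[.6224,-.0563,.032]'
```

```text
time: 34.08
ee_pos: [0.6243, -0.0537, 0.1898]
tcp_rot: [-179.8, 0.5, 134.4]
wrist_force: [-0.6, 0.3, -1.1]
opening: 0.063
grasp_force: 44.2
time: 34.75
ee_pos: [0.622, -0.057, 0.059]
tcp_rot: [-179.8, 0.4, 134.4]
wrist_force: [-0.2, 0.9, -0.2]
opening: 0.0631
grasp_force: 44.4
t 34.75 at [ 0.622 -0.057  0.059] rot [-179.76    0.42  134.42] need mm [ 0.4  0.9 26.9] open 0.06307714008842699 grip 44.3630182038919 wf [-0.2  0.9 -0.2]
```

```bash
python3 -m handwheel '{"gripper":[-1,-1,-1,-1,-1,-1],"slide":[[0.4,0.9,12],[0,0,9],[0,0,5],[0,0,2],[0,0,0],[0,0,0]],"yaw":[0,0,0,0,0,0]}'
python3 go.py '[.6224,-.0563,.026]'
```

```text
time: 35.25
ee_pos: [0.6233, -0.0563, 0.0319]
tcp_rot: [-179.8, 0.5, 134.5]
wrist_force: [0.5, 0.2, -1.5]
opening: 0.0631
grasp_force: 44.4
t 35.25 at [ 0.6233 -0.0563  0.0319] rot [-179.84    0.51  134.5 ] need mm [ 0.7 -0.6  5.9] open 0.06306210580602181 grip 44.370942391201424 wf [ 0.5  0.2 -1.5]
```

```bash
python3 -m handwheel '{"gripper":[-1,-1,-1,-1],"slide":[[0.7,-0.6,3],[0,0,1.5],[0,0,0],[0,0,0]],"yaw":[0,0,0,0]}'
for i in 1; do python3 -m handwheel '{"gripper":[-1,-1],"slide":[[0,0,0.8],[0,0,0]],"yaw":[0,0]}'
python3 -m handwheel '{"gripper":[-1,-1],"slide":[[0,0,0.7],[0,0,0]],"yaw":[0,0]}'
python3 -m handwheel '{"gripper":[-1,-1],"slide":[[0,0,0.6],[0,0,0]],"yaw":[0,0]}'; done
```

```text
time: 35.58
ee_pos: [0.6223, -0.0563, 0.0271]
tcp_rot: [-179.8, 0.5, 134.5]
wrist_force: [-0.7, -0.5, -2.0]
opening: 0.0633
grasp_force: 44.4
time: 35.75
ee_pos: [0.6224, -0.0563, 0.0263]
tcp_rot: [-179.8, 0.5, 134.5]
wrist_force: [-0.7, 0.2, -2.9]
opening: 0.0632
grasp_force: 44.4
time: 35.92
ee_pos: [0.6223, -0.0563, 0.0255]
tcp_rot: [-179.8, 0.5, 134.5]
wrist_force: [0.3, 0.1, -1.7]
opening: 0.0632
grasp_force: 44.4
time: 36.08
ee_pos: [0.6225, -0.0563, 0.0253]
tcp_rot: [-179.8, 0.5, 134.5]
wrist_force: [-0.4, 0.5, -0.1]
opening: 0.0631
grasp_force: 44.3
```

Contact. One more nudge, then release and rise.

```bash
python3 -m handwheel '{"gripper":[-1,-1],"slide":[[0,0,0.4],[0,0,0]],"yaw":[0,0]}'
python3 -m handwheel '{"gripper":[0.5,0.7,1,1,1,1,1],"slide":[[0,0,0],[0,0,0],[0,0,0],[0,0,-4],[0,0,-15],[0,0,-25],[0,0,-30]],"yaw":[0,0,0,0,0,0,0]}'
python3 -m handwheel '{"gripper":[1,1,1,1,1,1,1,1],"slide":[[0,0,-35],[0,0,-35],[0,0,-35],[10,-20,-5],[15,-25,0],[20,-25,0],[20,-20,0],[0,0,0]],"yaw":[0,0,0,0,0,0,0,0]}'
python3 -m handwheel '{"gripper":[1,1,1],"slide":[[0,0,0],[0,0,0],[0,0,0]],"yaw":[0,0,0]}'>/dev/null
python3 - <<'E'
from h import *
o=sensors.get_obs();print(o['ee_pos'],o['tcp_rot'])
w=snap('wrist','w14');snap('scene','scene14');snap('side','side14')
print(proj(w,[(.6224,-.0563,.07),(.632,.0775,.08),(.632,.0775,.018),(.502,.089,.0585)]))
E
```

```text
time: 36.25
ee_pos: [0.6225, -0.0564, 0.0253]
tcp_rot: [-179.9, 0.5, 134.5]
wrist_force: [-2.3, -0.5, 4.3]
opening: 0.0629
grasp_force: 44.2
time: 36.83
ee_pos: [0.621, -0.0556, 0.0979]
tcp_rot: [-179.7, 0.4, 134.5]
wrist_force: [0.7, -0.8, 0.6]
opening: 0.0853
grasp_force: 0.0
time: 37.5
ee_pos: [0.5081, -0.0716, 0.2095]
tcp_rot: [-179.8, 0.5, 134.5]
wrist_force: [-0.6, -0.2, 0.5]
opening: 0.0854
grasp_force: 0.0
[ 0.5125654  -0.07150133  0.20839444] [-179.84678363    0.51748523  134.51015622]
[[413.83396317 244.48276929]
 [544.5217325  155.65647211]
 [504.49770247 144.93678715]
 [448.84432842  32.27736689]]
```

View pics/w14.png

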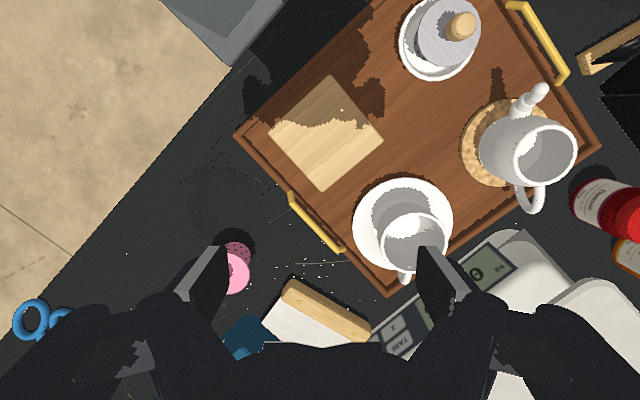

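The wrist view shows the cup in the saucer at (414,242), the pot on the trivet (mouth at 545,152) and the infuser in the dish, all upright. I'll check the centring numerically and localise the jar.

```bash
python3 - <<'E'
from h import *
from scipy.optimize import least_squares
w=load('w14'); H,S,V=[x.astype(int) for x in cv2.split(cv2.cvtColor(w['img'],cv2.COLOR_RGB2HSV))]
def fit(P,n,r=None):
    if r: f=least_squares(lambda q:np.hypot(*(P-q[:2]).T)-r,P.mean(0),loss='soft_l1',f_scale=.001)
    else: f=least_squares(lambda q:np.hypot(*(P-q[:2]).T)-q[2],[*P.mean(0),.05],loss='soft_l1',f_scale=.001)
    print(n,np.round(f.x,4),np.sqrt(f.cost*2/len(P)))
def outer(m,box,z,sel):
    x0,y0,x1,y1=box; mm=np.zeros(m.shape,np.uint8); mm[y0:y1,x0:x1]=m[y0:y1,x0:x1]
    c=max(cv2.findContours(mm,0,1)[0],key=cv2.contourArea)[:,0]; c=c[sel(c)]
    return np.array([onz(w,p.astype(float),z)[:2] for p in c])
cork=(S>60)&(V>125)
fit(outer(cork,(455,95,515,190),.018,lambda c:c[:,0]<478),'trivet L',.046)
fit(outer((S<50)&(V>100),(345,170,460,290),.023,lambda c:(c[:,1]<235)),'saucer',.056)
fit(outer((S<50)&(V>100),(392,0,485,85),.03,lambda c:(c[:,0]<420)|(c[:,1]>66)),'dish',.036)
m=((V>90)&(S>40)&(H<28)).astype(np.uint8)
b=load('side0');Hs=cv2.cvtColor(b['img'],cv2.COLOR_RGB2HSV).astype(int)
red=((Hs[...,0]<8)|(Hs[...,0]>172))&(Hs[...,1]>130)&(Hs[...,2]>60)
mm=np.zeros((400,640),np.uint8);mm[255:292,325:370]=red[255:292,325:370]
c=max(cv2.findContours(mm,0,1)[0],key=cv2.contourArea)[:,0].astype(float); P=np.array([onz(b,p,.097)[:2] for p in c]); far=P[P[:,1]<P[:,1].mean()]
fit(far,'lid side',.0255); print(P.min(0),P.max(0))
a=load('scene14');Ha=cv2.cvtColor(a['img'],cv2.COLOR_RGB2HSV).astype(int);red=((Ha[...,0]<8)|(Ha[...,0]>172))&(Ha[...,1]>130)&(Ha[...,2]>60)
mm=np.zeros((400,640),np.uint8);mm[150:190,225:275]=red[150:190,225:275]
c=max(cv2.findContours(mm,0,1)[0],key=cv2.contourArea)[:,0].astype(float);print(cv2.boundingRect(c.astype(np.int32)))
P=np.array([onz(a,p,.097)[:2] for p in c]); u=np.array([.4,1.3]);s=(P-P.mean(0))@u; fit(P[s>0],'lid scene',.0255)
E
python3 go.py '[.44,.25,.26]'
```

```text
trivet L [0.6388 0.0646] 0.0028329932679021603
saucer [ 0.6227 -0.0571] 0.0004865634221677459
dish [0.5029 0.0893] 0.00041884633238621535
lid side [0.4807 0.317 ] 0.000975007157083019
[0.4557877  0.29097919] [0.50523857 0.36226886]
(240, 161, 15, 12)
lid scene [0.4798 0.3145] 0.0015539097674119695
t 37.9 at [ 0.5124 -0.0715  0.208 ] rot [-179.81    0.48  134.52] need mm [279.6 173.6 -54.9] open 0.0851154491884243 grip 0.0 wf [ 0.3  0.3 -1. ]
```

```bash
python3 -m handwheel '{"gripper":[1,1,1,1,1,1,1,1],"slide":[[0,0,-5],[0,0,-5],[0,0,-5],[0,0,-5],[0,0,0],[0,0,0],[0,0,0],[0,0,0]],"yaw":[-0.116,-0.116,-0.116,-0.116,-0.116,-0.116,-0.116,-0.116]}'
python3 go.py '[.44,.28,.23]'; python3 -c "
from h import *
b=load('side0');print([onz(b,p,0) for p in((240,345),(279,250),(270,300))])"
```

```text
time: 38.57
ee_pos: [0.5122, -0.0713, 0.228]
tcp_rot: [-179.5, 0.1, -172.0]
wrist_force: [-0.5, -0.9, 1.1]
opening: 0.0854
grasp_force: 0.0
t 38.5667 at [ 0.5122 -0.0713  0.228 ] rot [-1.7951e+02  1.3000e-01 -1.7199e+02] need mm [ 22.5 357.9  -5.2] open 0.08544022110608411 grip 0.0 wf [-0.5 -0.9  1.1]
[array([0.68459247, 0.47640468, 0.        ]), array([0.67173001, 0.11754534, 0.        ]), array([0.65290433, 0.32607693, 0.        ])]
```

```bash
python3 -m handwheel '{"gripper":[1,1,1,1,1,1,1,1],"slide":[[3,15,0],[3,28,0],[3,30,0],[3,30,0],[3,30,0],[3,30,0],[2,30,0],[2,30,0]],"yaw":[0,0,0,0,0,0,0,0]}'
python3 -m handwheel '{"gripper":[1,1,1,1,1,1,1,1],"slide":[[0,30,0],[0,30,0],[0,30,0],[0,30,0],[0,15,0],[0,0,0],[0,0,0],[0,0,0]],"yaw":[0,0,0,0,0,0,0,0]}'
python3 go.py '[.48,.316,.23]'
python3 - <<'E'
from h import *
from scipy.optimize import least_squares
w=snap('wrist','w15'); hs=cv2.cvtColor(w['img'],cv2.COLOR_RGB2HSV).astype(int);H,S,V=hs[...,0],hs[...,1],hs[...,2]
u,v=proj(w,[(.48,.316,.097)])[0].astype(int);print(u,v)
red=(((H<6)|(H>172))&(S>130)&(V>50)); mm=np.zeros((400,640),np.uint8);mm[max(v-70,0):v+70,max(u-70,0):u+70]=red[max(v-70,0):v+70,max(u-70,0):u+70]
c=max(cv2.findContours(mm,0,1)[0],key=cv2.contourArea)[:,0];print(cv2.boundingRect(c))
P=np.array([onz(w,p.astype(float),.097)[:2] for p in c]); f=least_squares(lambda q:np.hypot(*(P-q[:2]).T)-q[2],[.48,.316,.0255],loss='soft_l1',f_scale=.001);print(f.x)
# wood mask -> rack edges
wood=((H>8)&(H<28)&(S>50)&(S<170)&(V>110)).astype(np.uint8)
e=cv2.findContours(wood[:,:],0,1)[0]
for k in sorted(e,key=cv2.contourArea)[-4:]: print('wood',cv2.boundingRect(k),cv2.contourArea(k),cv2.minAreaRect(k))
g=cv2.Canny(w['img'],60,150); L=cv2.HoughLinesP(g,1,np.pi/360,50,minLineLength=70,maxLineGap=6)
for l in (L[:,0] if L is not None else []):
    A,B=onz(w,l[:2],.06),onz(w,l[2:],.06); d=(B-A)[:2]
    if np.linalg.norm(A[:2]-[.48,.316])<.25: print(l,np.round(A[:2],3),np.round(B[:2],3),round(np.degrees(np.arctan2(d[1],d[0]))%180,1))
E
```

```text
time: 39.23
ee_pos: [0.46, 0.1483, 0.2262]
tcp_rot: [-179.5, 0.2, -172.3]
wrist_force: [0.8, -0.3, -0.3]
opening: 0.0853
grasp_force: 0.0
time: 39.9
ee_pos: [0.4424, 0.2801, 0.2249]
tcp_rot: [-179.5, 0.1, -172.3]
wrist_force: [-0.1, -0.4, -1.0]
opening: 0.0855
grasp_force: 0.0
t 39.9 at [0.4424 0.2801 0.2249] rot [-1.7947e+02  1.4000e-01 -1.7232e+02] need mm [-42.1  30.5  -5.3] open 0.08547225732365614 grip 0.0 wf [-0.1 -0.4 -1. ]
357 226
(332, 198, 55, 55)
[0.47872171 0.31734607 0.025751  ]
wood (524, 193, 95, 129) 5290.5 ((580.862060546875, 258.6551818847656), (65.39061737060547, 142.07357788085938), 23.198591232299805)
wood (283, 165, 184, 94) 14975.0 ((374.2896423339844, 211.97560119628906), (183.02236938476562, 92.8927230834961), 0.3769404888153076)
wood (0, 106, 222, 204) 27654.5 ((95.76187133789062, 220.06039428710938), (233.84457397460938, 186.25888061523438), 11.712472915649414)
wood (0, 0, 626, 117) 43925.0 ((312.49993896484375, 57.99999237060547), (624.9998779296875, 115.99998474121094), 0.0)
[433 113 620 139] [0.372 0.373] [0.372 0.552] 89.7
[462  79 624  57] [0.339 0.392] [0.304 0.527] 104.7
[289 166 413 166] [0.44  0.245] [0.424 0.366] 97.7
[378 179 451 179] [0.441 0.334] [0.431 0.406] 97.8
[278 316 428 333] [0.615 0.25 ] [0.614 0.424] 90.6
[339 183 458 183] [0.45  0.296] [0.434 0.413] 97.8
[279  90 419 109] [0.37  0.228] [0.37 0.36] 90.2
[458  83 639  60] [0.343 0.389] [0.305 0.54 ] 104.2
[475 201 575 167] [0.45  0.435] [0.404 0.521] 118.7
[279  83 405 101] [0.364 0.228] [0.364 0.345] 89.9
[491 212 561 188] [0.46  0.454] [0.426 0.515] 119.3
[304 158 455 158] [0.43  0.258] [0.41  0.404] 97.7
[566 136 639 145] [0.376 0.502] [0.375 0.571] 90.5
[210 243 222 154] [0.534 0.17 ] [0.437 0.179] 175.1
[215 244 226 154] [0.535 0.175] [0.436 0.182] 175.9
[210  17 307  31] [0.319 0.163] [0.318 0.248] 90.3
[203  18 304  34] [0.32  0.157] [0.321 0.246] 89.6
```

```bash
python3 -m handwheel '{"gripper":[1,1,1,1,1,1,1,1],"slide":[[-12,10,0],[-15,12,0],[-14,10,0],[0,0,15],[0,0,25],[0,0,28],[0,0,20],[0,0,0]],"yaw":[0,0,0,0,0,0,0,0]}'
python3 -m handwheel '{"gripper":[1,1],"slide":[[0,0,0],[0,0,0]],"yaw":[0,0]}'>/dev/null
python3 go.py '[.479,.3171,.053]'
```

```text
time: 40.62
ee_pos: [0.4778, 0.3148, 0.1326]
tcp_rot: [-179.3, -0.2, -172.4]
wrist_force: [-1.0, 0.4, -0.6]
opening: 0.0859
grasp_force: 0.0
t 40.7833 at [0.4796 0.3167 0.1388] rot [-179.55    0.27 -172.38] need mm [ 0.9  1.2 85.7] open 0.08552997241535575 grip 0.0 wf [-0.8 -0.9 -0.2]
```

```bash
python3 -m handwheel '{"gripper":[1,1,1,1,1,1,1,1],"slide":[[0.9,1.2,15],[0,0,22],[0,0,20],[0,0,15],[0,0,9],[0,0,4],[0,0,0],[0,0,0]],"yaw":[0,0,0,0,0,0,0,0]}' 50
python3 go.py '[.479,.3171,.053]'
python3 -m handwheel '{"gripper":[0.6,0.4,0.2,0,-1,-1,-1,-1],"slide":[[0,0,0],[0,0,0],[0,0,0],[0,0,0],[0,0,0],[0,0,0],[0,0,0],[0,0,0]],"yaw":[0,0,0,0,0,0,0,0]}' 50
python3 go.py '[.479,.3171,.053]'
```

```text
time: 41.45
ee_pos: [0.4789, 0.3177, 0.0534]
tcp_rot: [-179.5, 0.3, -172.3]
wrist_force: [0.5, 0.3, 1.2]
opening: 0.0857
grasp_force: 0.0
t 41.45 at [0.4789 0.3177 0.0534] rot [-179.54    0.26 -172.33] need mm [-0.1 -0.6  0.4] open 0.08567323555661176 grip 0.0 wf [0.5 0.3 1.2]
time: 42.12
ee_pos: [0.4787, 0.3178, 0.0534]
tcp_rot: [-179.6, 0.3, -172.3]
wrist_force: [-0.8, 1.2, 6.9]
opening: 0.0538
grasp_force: 52.5
t 42.1167 at [0.4787 0.3178 0.0534] rot [-179.56    0.27 -172.32] need mm [-0.2 -0.8  0.4] open 0.05375684866926868 grip 52.45552555192262 wf [-0.8  1.2  6.9]
```

```bash
python3 -m handwheel '{"gripper":[-1,-1,-1,-1,-1,-1,-1,-1],"slide":[[0,0,-3],[0,0,-6],[0,0,-10],[0,0,-18],[0,0,-25],[0,0,-28],[0,0,-28],[0,0,-25]],"yaw":[0,0,0,0,0,0,0,0]}'
python3 go.py '[.44,.1,.21]'
```

```text
time: 42.78
ee_pos: [0.4775, 0.3184, 0.1975]
tcp_rot: [-179.5, 0.2, -172.3]
wrist_force: [1.1, 0.7, -3.1]
opening: 0.0538
grasp_force: 53.4
t 42.7833 at [0.4775 0.3184 0.1975] rot [-179.52    0.22 -172.33] need mm [  66.3 -211.5  -11. ] open 0.053796351787237476 grip 53.378306098748 wf [ 1.1  0.7 -3.1]
```

```bash
python3 -m handwheel '{"gripper":[-1,-1,-1,-1,-1,-1,-1,-1],"slide":[[4,-8,-10],[9,-22,0],[9,-28,0],[9,-28,0],[9,-28,0],[9,-28,0],[9,-28,0],[9,-28,0]],"yaw":[0,0,0,0,0,0,0,0]}'
python3 -m handwheel '{"gripper":[-1,-1,-1,-1,-1,-1,-1,-1],"slide":[[0,-28,0],[0,-28,0],[-5,-28,0],[-10,-28,0],[-10,-25,0],[-10,-15,0],[0,0,0],[0,0,0]],"yaw":[0,0,0,0,0,0,0,0]}'
python3 go.py '[.4928,-.0467,.12]'
```

```text
time: 43.45
ee_pos: [0.4365, 0.1117, 0.2062]
tcp_rot: [-179.5, 0.1, -172.3]
wrist_force: [0.9, -0.9, -2.5]
opening: 0.0539
grasp_force: 53.4
time: 44.12
ee_pos: [0.4922, -0.0335, 0.2073]
tcp_rot: [-179.5, 0.1, -172.4]
wrist_force: [-0.5, 0.4, -3.4]
opening: 0.0542
grasp_force: 53.5
t 44.1167 at [ 0.4922 -0.0335  0.2073] rot [-1.7951e+02  8.0000e-02 -1.7244e+02] need mm [  1.2 -12.4  87.5] open 0.0542428978338895 grip 53.54145077755675 wf [-0.5  0.4 -3.4]
```

```bash
python3 -m handwheel '{"gripper":[-1,-1,-1,-1,-1,-1,-1,-1],"slide":[[1,-12.5,10],[0,0,25],[0,0,28],[0,0,28],[0,0,25],[0,0,18],[0,0,5],[0,0,0]],"yaw":[0,0,0,0,0,0,0,0]}'
python3 -m handwheel '{"gripper":[-1,-1],"slide":[[0,0,0],[0,0,0]],"yaw":[0,0]}'>/dev/null
python3 go.py '[.4928,-.0467,.056]'
```

```text
time: 44.78
ee_pos: [0.4924, -0.0456, 0.0679]
tcp_rot: [-179.5, 0.0, -172.3]
wrist_force: [-0.3, 1.0, -3.0]
opening: 0.054
grasp_force: 53.6
t 44.95 at [ 0.4946 -0.0461  0.0708] rot [-179.47    0.3  -172.3 ] need mm [ 1.9 -0.3 14.8] open 0.0539901945885277 grip 53.652156754396856 wf [ 0.4  0.  -3.3]
```

```bash
python3 -m handwheel '{"gripper":[-1,-1,-1,-1,-1,-1],"slide":[[1.5,-0.3,7],[0,0,6],[0,0,3],[0,0,1],[0,0,0],[0,0,0]],"yaw":[0,0,0,0,0,0]}'
python3 go.py '[.4928,-.0467,.0514]'
python3 -m handwheel '{"gripper":[-1,-1],"slide":[[0,0,0.8],[0,0,0]],"yaw":[0,0]}'
python3 -m handwheel '{"gripper":[-1,-1],"slide":[[0,0,0.8],[0,0,0]],"yaw":[0,0]}'
```

```text
time: 45.45
ee_pos: [0.4925, -0.0469, 0.0521]
tcp_rot: [-179.5, 0.2, -172.3]
wrist_force: [0.6, -0.1, -3.0]
opening: 0.0536
grasp_force: 53.7
t 45.45 at [ 0.4925 -0.0469  0.0521] rot [-1.7950e+02  1.7000e-01 -1.7233e+02] need mm [-0.3  0.1  0.7] open 0.05359450444019445 grip 53.69770817225799 wf [ 0.6 -0.1 -3. ]
time: 45.62
ee_pos: [0.4926, -0.0469, 0.0515]
tcp_rot: [-179.5, 0.2, -172.3]
wrist_force: [0.4, -0.2, -1.2]
opening: 0.0537
grasp_force: 53.7
time: 45.78
ee_pos: [0.4928, -0.0469, 0.0515]
tcp_rot: [-179.5, 0.2, -172.3]
wrist_force: [-3.5, 0.2, 6.2]
opening: 0.0539
grasp_force: 54.4
```

Firm contact. I'm releasing, rising and moving clear, then checking all four.

```bash
python3 -m handwheel '{"gripper":[0.3,0.6,1,1,1,1,1,1],"slide":[[0,0,0],[0,0,0],[0,0,0],[0,0,-4],[0,0,-15],[0,0,-25],[0,0,-30],[0,0,-35]],"yaw":[0,0,0,0,0,0,0,0]}'
python3 -m handwheel '{"gripper":[1,1,1,1,1,1,1,1],"slide":[[0,0,-35],[0,0,-30],[15,0,-20],[20,0,0],[20,0,0],[10,0,0],[0,0,0],[0,0,0]],"yaw":[0,0,0,0,0,0,0,0]}'
python3 -m handwheel '{"gripper":[1,1,1],"slide":[[0,0,0],[0,0,0],[0,0,0]],"yaw":[0,0,0]}'
python3 - <<'E'
from h import *
from scipy.optimize import least_squares
w=snap('wrist','w16');snap('scene','scene16');snap('side','side16')
hs=cv2.cvtColor(w['img'],cv2.COLOR_RGB2HSV).astype(int);H,S,V=hs[...,0],hs[...,1],hs[...,2]
def fit(m,X,r,n,half=60):
    u,v=proj(w,[X])[0].astype(int); mm=np.zeros((400,640),np.uint8); sl=(slice(max(v-half,0),v+half),slice(max(u-half,0),u+half)); mm[sl]=m[sl]
    mm=cv2.morphologyEx(mm,cv2.MORPH_OPEN,np.ones((7,7),np.uint8))
    cs=cv2.findContours(mm,0,1)[0]
    if not cs: print(n,'none',u,v); return
    c=max(cs,key=cv2.contourArea)[:,0]
    P=np.array([onz(w,p.astype(float),X[2])[:2] for p in c]); f=least_squares(lambda q:np.hypot(*(P-q[:2]).T)-q[2],[*X[:2],r],loss='soft_l1',f_scale=.001);print(n,(u,v),np.round(f.x,4))
fit(((H<6)|(H>172))&(S>130)&(V>50),(.4928,-.0467,.095),.0255,'lid')
knob=(H>8)&(H<28)&(S>80)&(V>60)
fit(knob,(.5025,.0893,.092),.0095,'knob',22)
fit((S<50)&(V>100),(.5025,.0893,.0585),.026,'flange',45)
fit((S<50)&(V>100),(.6224,-.0563,.07),.033,'cup rim',45)
fit((S<50)&(V>100),(.632,.0775,.08),.0265,'pot mouth',38)
print(w['img'].shape,sensors.get_obs()['ee_pos'])
E
```

```text
time: 46.45
ee_pos: [0.4912, -0.0459, 0.1598]
tcp_rot: [-179.5, 0.1, -172.3]
wrist_force: [-0.1, -0.6, -0.1]
opening: 0.0856
grasp_force: 0.0
time: 47.12
ee_pos: [0.4275, -0.054, 0.2445]
tcp_rot: [-179.5, 0.2, -172.3]
wrist_force: [-0.0, -0.5, -0.9]
opening: 0.085
grasp_force: 0.0
time: 47.37
ee_pos: [0.4277, -0.0539, 0.2439]
tcp_rot: [-179.5, 0.1, -172.3]
wrist_force: [-0.7, 0.4, 0.1]
opening: 0.0854
grasp_force: 0.0
lid (np.int64(322), np.int64(240)) [ 0.4922 -0.0476  0.0259]
knob (np.int64(451), np.int64(264)) [0.4975 0.0825 0.0255]
flange (np.int64(440), np.int64(249)) [0.4977 0.0843 0.0303]
cup rim (np.int64(299), np.int64(329)) [ 0.598  -0.0564  0.0464]
pot mouth (np.int64(411), np.int64(355)) [0.6047 0.0612 0.0288]
(400, 640, 3) [ 0.42749917 -0.05386898  0.24396184]
```

```bash
python3 -c "
from workcell import ticket
print(ticket.job_done())"
```

```text
the job is handed in; nothing more can be done
None
```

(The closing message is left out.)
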